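# Free the slide tray of a dead slide reader through its release slot

## Task

The slide reader has lost power with its slide tray latched inside: take the small screwdriver, reach with its shaft through the release slot in the reader's front panel, feel for the hidden latch finger and press it gently straight in, never forcing it, until the tray springs out a little. Then lay the screwdriver back down on the bench, well clear of the reader and the tray, and draw the tray by its tab right out of the reader so that it lies flat on the bench in front of it with both stacks of slides still in it.

Things in the scene. Friction and masses are not known exactly. Their poses are not given: they have to be found in the camera images.
- reader: slide reader, fixed to the bench: low white and grey machine 190 wide, 167 deep, 88 mm high. Origin on the bench under the middle of its front panel face; x points into the machine, y left along the panel, z up. Tray bay: opening 98 mm wide, up to 38 mm high, in the middle of the panel; its floor is 4 mm above the bench. When unlatched, a damped spring pushes the tray about 24 mm out.
- slot (a point): middle of the release slot, on the panel's front face, 62 mm above the bench, axes as reader. The slot is 40 mm wide (y) and 10 mm high, the panel 4 mm thick; a thin black dust seal hides what is behind and gives no resistance. A probe put through clear of the latch finger meets nothing until a fixed beam 60 mm behind the panel's front face.
- latch_mid (a point): fixed point of the reader 32 mm straight behind slot. The latch finger, an upright steel strip 9 mm wide, taller than the slot, stands hidden near it: its middle -14 to +14 mm along y (its carriage stopped by chance), its face -10 to +10 mm along x (adjustable bracket). Feel for it. Pressed to +x it yields from about 2.5 N, trips after 5 to 7 mm at 4 to 7 N, stops hard at 8 mm, springs back.
- tray: loose white slide tray, 0.16 kg: pan 80 mm long (x), 90 mm wide (y), side and back walls 16 mm high, front bar 30 mm high, pull tab in front. Origin under the pan's middle, axes as reader while in. Latched, its origin is 53 mm behind the panel's front face and 4 mm above the bench; the pan's back edge is 40 mm behind the origin.
- tab (a point): middle of the tray's pull tab, 57 mm in front (-x) of the tray's origin and 9 mm above the tray's underside, axes as tray. The tab is 16 mm wide (y), 14 mm high and 35 mm long, running forward from the front bar; grasp it across its width from above. Latched, it stands 22 mm out of the panel.
- slides_front: stack of glass slides, 28 x 77 x 8 mm, loose in the tray's front pocket, its middle 18 mm in front of the tray's origin; origin under its centre
- slides_back: the same in the back pocket, its middle 20 mm behind the tray's origin; origin under its centre
- handle (a point): centre of the screwdriver's amber handle, 9 mm above the bench as it lies; handle 20 mm wide, 18 mm high, 63 mm long, flat-sided. The point's own -y axis points along the shaft to the tip. Grasp the handle across its width from above.
- tip (a point): tip of the screwdriver, 97 mm from the handle's centre along -y; the steel shaft is 3.6 mm thick and 65 mm long, in line with the handle's centre
- screwdriver: the small screwdriver as a whole, 131 mm long; origin under its middle, -y along the shaft to the tip
Not all that is in view belongs to the job. There is more than one size of the screwdriver; the job needs the larger.

How it is judged:
By the outcome, as a careful person would: the job done as asked, in the order asked, and still so for the second after the job is handed in, with the robot touching nothing.
It also fails if it takes over 72 s, if anything falls off the work surface, if the arm or the gripper's body presses on something with over 40 N, if the wrist force passes 120 N, or if a joint passes its speed limit or range.

## Robot

A 6-joint arm with a two-finger parallel gripper is mounted at the origin on a cart in front of the work surface, level with it; the furniture and walls round the work are solid. World frame = base frame: x ahead of the robot, y to its left, z up, the work surface at z = 0. Lengths are in m, angles in rad, forces in N, time in s.
With the tool pointing down it reaches from about 0.25 to 0.725 m from the base axis. Payload 4 kg.
Tool frame: the origin (TCP) lies on the centre line of the jaws, within the pads' length; the fingertips stand 11 mm ahead of it and the grasp point (between the pads) lies 8 mm behind it; z points along the fingers, x is the direction in which the jaws open and shut, and the axes are right-handed (so a half turn about z gives the same grasp; the last joint's range is limited). The gripper opens to 85 mm and grips with 20 to 120 N. Pads are 22 mm wide; open, the fingers measure 114 mm over their backs; the gripper's body (76 mm by 85 mm) begins 54 mm behind the grasp point. The pads swing forward as they close: fully open they stand 13 mm farther back than shut.
Start: joints at [0, 0.241, 0.005, 1.335, 0, 1.571], TCP at [0.5, -0, 0.242] pointing down, gripper open.
Joint ranges: [-2.72, 2.72], [-1.05, 1.87], [-1.09, 1.28], [-1.99, 2.15], [-1.42, 1.44], [-3.14, 3.14]. Speed limits (rad/s): [2.79, 2.79, 3.14, 3.14, 3.14, 3.14].

## Interface

Orientations are given as a unit quaternion [x, y, z, w].
In Python, from workcell import bot, viewer, order gives the robot as it stands. The module is installed in compiled form; this text tells all that it offers.
- The arm moves only by the tool send_rows, never from a script. Its argument "increments" is a list that holds one entry, the list of rows, each a list of 4 numbers: the shift along the tool's x, y, z in m, then the turn about the tool's z in degrees. A call has exactly 8 rows; each row shifts and turns the pose as measured when the row begins, along the tool's axes as they then stand; what a row does not reach is not made up. A row lasts 1/10 s, in which the tool goes at most 50 mm and 8.59 degrees, less where a joint would pass 70% of its speed; a pose out of reach is approached as far as the arm can. A call is refused whole if a number of a shift passes 0.05 or a number of a turn 8.59, either way. A call with a gripper value outside its range is refused whole. "hand" is the closure, from -1 (fully open) to 1 (shut), so that 0 is half open, set as the call begins (left out, the last holds). The fingers move at their own pace and stop on an object; the grip force is fixed at half the most. Time passes only in rows, so rows that do not move let the fingers close, or fill a call up. It gives the time, the measured TCP pose, the force and the opening at its end, in the units of the state.
- bot.get_obs(): the state, without advancing time (a new reading comes with each control period).
- viewer.camera(name): name is "scene" or "side" or "wrist"; returns a dict with "image" (420x560x3 uint8, red, green, blue), "range_z" (420x560 float32, m along the optical axis (not along the pixel's ray), 0 where there is no reading), "camera_matrix" (3x3 intrinsics, pixels), "dist" ([k1, k2, p1, p2, k3] as OpenCV has them; the pictures are not rectified), "eye" and "rotation" of the camera in the world. Camera axes: x right, y down, z forward; pixel columns grow to the right and rows downward; lengths in m; the calibration is good to about 2 mm. A picture is of the moment at which its call begins.
- order.job_done(): hands the job in, once; it reports no verdict.
The state is a dict: "clock": time; "joint_pos": joint angles; "joint_vel": joint speeds; "tau": joint torques, N m; "eef_pos": TCP position; "tool_rot": TCP orientation; "ft_force": force on the tool from outside, world axes, zero at the start; "ft_torque": the same for the moment, N m; "grip_width": finger opening in m.
Only numpy, scipy, OpenCV 4.12 (cv2) and the standard library are available. Lean on these libraries where they do the work, as an engineer would, in place of code of your own. Each camera call takes 0.05 s, during which the arm holds its last target.

## Working session

There is one attempt and no reset: what is moved stays moved. The work goes in short steps, Python scripts to look and compute and a tool call to move; the robot and the scene stay as the last step left them, time stands still between calls to the robot, and variables do not carry over. Pictures are saved under pics/ and viewed, and the job is handed in when it is done.

Besides the shell and the picture viewer there is one more tool, called by a JSON object that holds its "fn" and its "kwargs", one argument or row to a line. send_rows: Moves the arm, as the interface text tells. Its arguments: {"type":"object","properties":{"increments":{"type":"array","items":{"type":"array","items":{"type":"array","items":{"type":"number"}}}},"hand":{"type":"number"}},"required":["increments"]}

```bash
mkdir -p pics; cat > h.py <<'E'
import numpy as np, cv2
from workcell import bot, viewer, order
def cam(n,name=None):
    d=viewer.camera(n)
    if name: cv2.imwrite('pics/'+name+'.png',d['image'][:,:,::-1])
    np.savez('last_'+n+'.npz',**{k:np.asarray(v) for k,v in d.items()})
    return d
def ray(d,uv):
    p=cv2.undistortPoints(np.array(uv,float).reshape(-1,1,2),np.array(d['camera_matrix']),np.array(d['dist'])).reshape(-1,2)
    r=np.c_[p,np.ones(len(p))]
    return r@np.array(d['rotation']).T
def onplane(d,uv,z):
    r=ray(d,uv); e=np.array(d['eye']); return e+r*((z-e[2])/r[:,2])[:,None]
def depth(d,uv):
    r=ray(d,uv); e=np.array(d['eye']); uv=np.array(uv).reshape(-1,2).round().astype(int)
    return e+r*d['range_z'][uv[:,1],uv[:,0]][:,None]
def tri(d1,uv1,d2,uv2):
    a=ray(d1,uv1)[0];b=ray(d2,uv2)[0];e1=np.array(d1['eye']);e2=np.array(d2['eye'])
    A=np.c_[a,-b];s=np.linalg.lstsq(A,e2-e1,rcond=None)[0]
    p,q=e1+a*s[0],e2+b*s[1];return (p+q)/2,np.linalg.norm(p-q)
def load(n): return dict(np.load('last_'+n+'.npz'))
E
python3 - <<'E'
from h import *
np.set_printoptions(precision=4,suppress=True)
for n in ['scene','side','wrist']:
    d=cam(n,n+'0'); print(n,d['eye'],d['rotation'].tolist() if hasattr(d['rotation'],'tolist') else d['rotation'],np.array(d['camera_matrix'])[0])
print(bot.get_obs())
E
```

```text
scene [0.21   0.499  0.7584] [-0.2502155237146017, 0.8946367717601036, -0.35864502247837193, 0.09160232616247223] [390.444    0.     274.7268]
side [ 0.105  -0.7324  0.4222] [0.8124747147619288, -0.21536387273061225, 0.14688859113106634, -0.5214661848965142] [404.8093   0.     280.5794]
wrist [0.4989 0.0836 0.3729] [0.9865595465954871, -0.00015114956076378252, -0.0008892679033742204, 0.16339965537819656] [348.6064   0.     274.5745]
{'clock': 0.15, 'joint_pos': array([-0.    ,  0.2412,  0.004 ,  1.3352,  0.    ,  1.5708]), 'joint_vel': array([ 0.0005, -0.0018,  0.003 ,  0.0008, -0.0011,  0.0003]), 'tau': array([ -0.0016, -37.2633,  25.2638,   0.0123,  -0.    ,   0.    ]), 'eef_pos': array([ 0.4995, -0.    ,  0.2416]), 'tool_rot': array([ 1.    , -0.    , -0.0008, -0.    ]), 'ft_force': array([-0.0827, -0.1296,  0.1901]), 'ft_torque': array([-0.0064,  0.0114,  0.0093]), 'grip_width': 0.08534265833324074}
```

```bash
python3 - <<'E'
s=open('h.py').read()
s=s.replace("    d=viewer.camera(n)\n","    d=viewer.camera(n)\n    d['rotation']=Rotation.from_quat(d['rotation']).as_matrix()\n").replace("import numpy as np, cv2","import numpy as np, cv2\nfrom scipy.spatial.transform import Rotation\nnp.set_printoptions(precision=4,suppress=True)")
open('h.py','w').write(s)
E
for n in scene side wrist; do python3 - <<E
import numpy as np
from scipy.spatial.transform import Rotation
d=dict(np.load('last_$n.npz'));d['rotation']=Rotation.from_quat(d['rotation']).as_matrix();np.savez('last_$n.npz',**d);print(d['rotation'])
E
done
```

```text
[[-0.85800241 -0.38199858  0.34337872]
 [-0.51340945  0.61753188 -0.5958734 ]
 [ 0.01557549 -0.6875547  -0.72596552]]
[[ 0.86408429 -0.19676054  0.46329649]
 [-0.50315027 -0.36338284  0.78408719]
 [ 0.01407658 -0.91062517 -0.41299352]]
[[ 9.99998373e-01 -7.62394637e-06 -1.80402705e-03]
 [-5.88848222e-04 -9.46601060e-01 -3.22406711e-01]
 [-1.70523591e-03  3.22407249e-01 -9.46599524e-01]]
```

View pics/scene0.png

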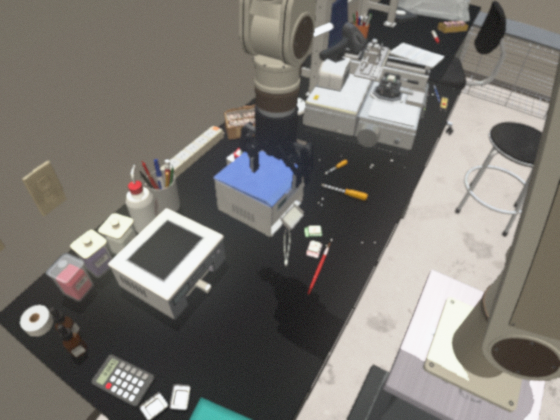

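View pics/side0.png

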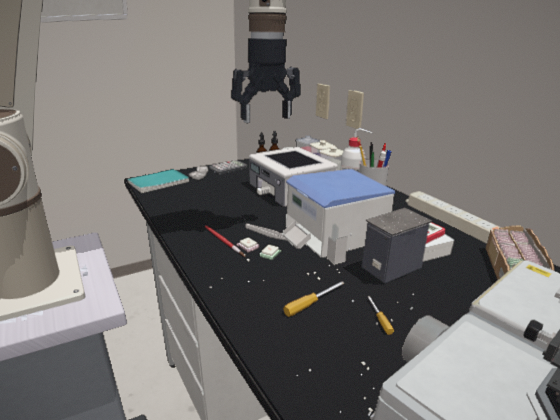

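View pics/wrist0.png

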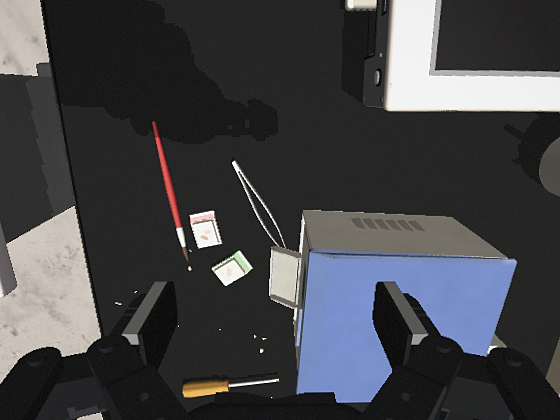

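```bash
python3 - <<'E'
import cv2
a=cv2.imread('pics/scene0.png');b=cv2.imread('pics/side0.png')
x=cv2.resize(a[200:320,95:245],(750,600),interpolation=cv2.INTER_CUBIC)
cv2.imwrite('pics/c1.png',x)
cv2.imwrite('pics/c2.png',cv2.resize(b[140:280,230:430],None,fx=4,fy=4,interpolation=cv2.INTER_CUBIC))
E
```

```text
(no output)
```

View pics/c1.png

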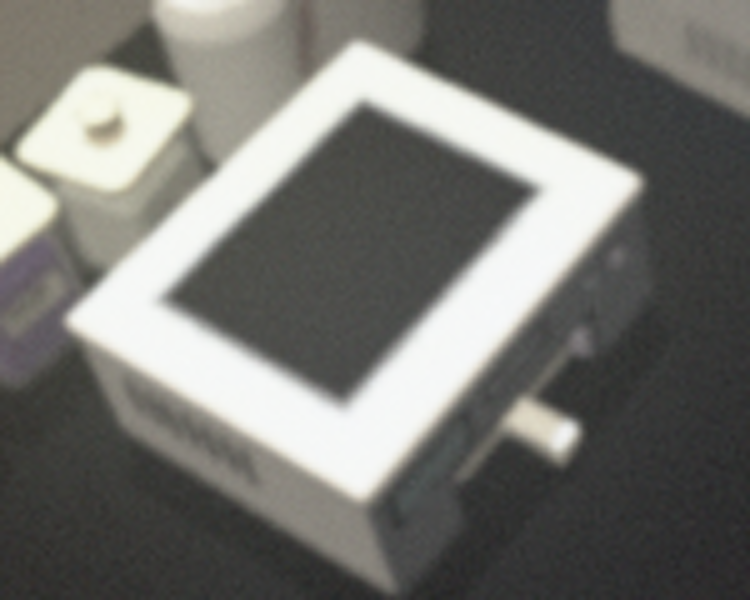

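View pics/c2.png

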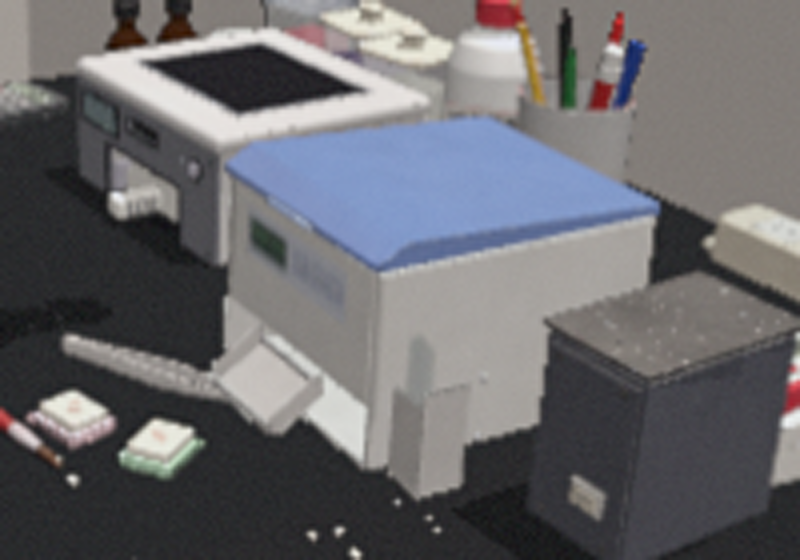

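```bash
python3 - <<'E'
from h import *
s=load('scene');d=load('side');w=load('wrist')
# screwdriver candidates: amber mask
for n,c in (('scene',s),('side',d),('wrist',w)):
    h=cv2.cvtColor(c['image'],cv2.COLOR_RGB2HSV)
    m=cv2.inRange(h,(12,150,120),(25,255,255))
    k,l,st,ce=cv2.connectedComponentsWithStats(m)
    for i in range(1,k):
        if st[i,4]>25: print(n,ce[i],st[i],onplane(c,ce[i:i+1] if 0 else ce[i],0.009), depth(c,ce[i]))
# reader corners (scene top face)
for n,c,pts in (('scene',s,[(170,213),(224,243),(178,290),(113,260),(203,287)]),('side',d,[(264,191),(252,155),(317,148),(337,160),(286,179)])):
    print(n);print(depth(c,pts));print(onplane(c,pts,0.088))
E
```

```text
scene [341.5778 163.1778] [337 160  10   8  45] [[ 0.4945 -0.3922  0.009 ]] [[ 0.4946 -0.3925  0.0087]]
scene [356.3869 193.5839] [346 189  22  11 137] [[ 0.4048 -0.2926  0.009 ]] [[ 0.4032 -0.2859  0.0153]]
side [299.8245 304.7429] [285 295  33  20 245] [[ 0.4055 -0.2904  0.009 ]] [[ 0.3997 -0.2989  0.017 ]]
side [385.3387 324.    ] [377 312  17  22 124] [[ 0.4943 -0.3969  0.009 ]] [[ 0.4907 -0.3999  0.0127]]
wrist [203.8929 386.4448] [183 382  46  13 308] [[ 0.4024 -0.2876  0.009 ]] [[ 0.4038 -0.2822  0.0142]]
scene
[[0.7318 0.0862 0.0902]
 [0.6183 0.0383 0.0018]
 [0.5866 0.2321 0.0753]
 [0.7452 0.2559 0.0902]
 [0.5749 0.1751 0.0202]]
[[0.7336 0.0849 0.088 ]
 [0.5718 0.0908 0.088 ]
 [0.5795 0.237  0.088 ]
 [0.7469 0.2551 0.088 ]
 [0.5414 0.2048 0.088 ]]
side
[[0.5802 0.161  0.0157]
 [0.5882 0.2467 0.0922]
 [0.8005 0.2341 0.088 ]
 [0.8107 0.147  0.0731]
 [0.5955 0.0736 0.0758]]
[[0.4957 0.0021 0.088 ]
 [0.5943 0.2592 0.088 ]
 [0.8004 0.234  0.088 ]
 [0.7807 0.1096 0.088 ]
 [0.5782 0.0451 0.088 ]]
```

```bash
python3 - <<'E'
from h import *
s=load('scene');d=load('side');w=load('wrist')
cv2.imwrite('pics/c3.png',np.vstack([cv2.resize(w['image'][360:410,160:300,::-1],None,fx=5,fy=5,interpolation=cv2.INTER_CUBIC),cv2.resize(d['image'][270:330,270:410,::-1],None,fx=5,fy=5,interpolation=cv2.INTER_CUBIC)]))
cv2.imwrite('pics/c4.png',cv2.resize(w['image'][0:130,330:560,::-1],None,fx=3.4,fy=3.4,interpolation=cv2.INTER_CUBIC))
E
```

```text
(no output)
```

View pics/c3.png

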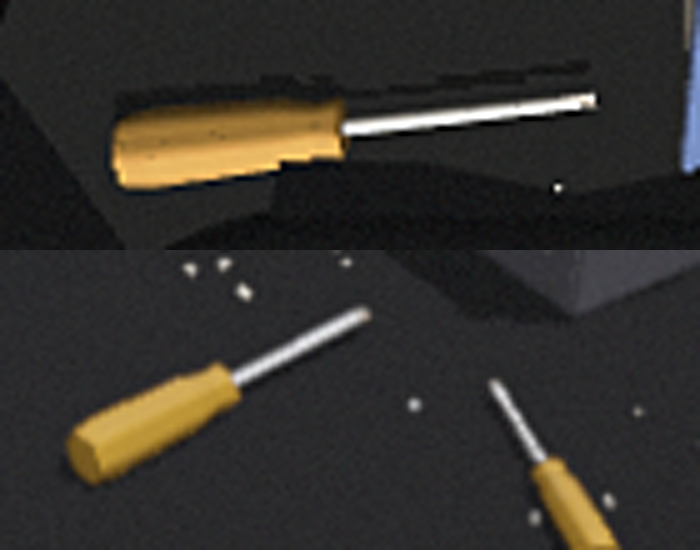

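View pics/c4.png

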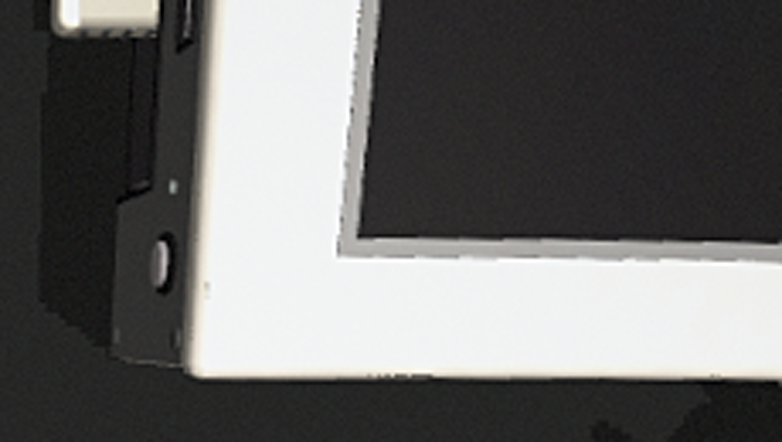

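```bash
python3 - <<'E'
from h import *
s=load('scene');d=load('side');w=load('wrist')
t=tri(w,(279,380),d,(343.4,282.7));b=tri(w,(228.6,386),d,(317.4,296));print(t,b,np.linalg.norm(t[0]-b[0]))
u=(t[0]-b[0]);u/=np.linalg.norm(u);print(np.degrees(np.arctan2(u[1],u[0])))
print('handle',t[0]-.097*u, b[0]-.0315*u)
print(onplane(w,[(279,380),(228.6,386)],.009),onplane(d,[(343.4,282.7),(317.4,296)],.009))
# reader: wrist corner etc
W=[(330+190/3.4,378/3.4),(559,381/3.4),(330+215/3.4,0)]
print(onplane(w,W,.088)); print(depth(w,[(390,107),(550,107),(397,5)]))
E
```

```text
(array([ 0.505 , -0.2762,  0.0093]), np.float64(0.0025233815859759617)) (array([ 0.439 , -0.2867,  0.0109]), np.float64(0.0065176230364467945)) 0.0668747446403429
9.045349852295747
handle [ 0.4093 -0.2914  0.0116] [ 0.4079 -0.2916  0.0116]
[[ 0.504  -0.2755  0.009 ]
 [ 0.436  -0.2864  0.009 ]] [[ 0.5069 -0.2758  0.009 ]
 [ 0.4441 -0.2851  0.009 ]]
[[0.5865 0.0721 0.088 ]
 [0.7306 0.074  0.088 ]
 [0.5851 0.1513 0.088 ]]
[[0.5895 0.0754 0.0881]
 [0.7219 0.0778 0.0878]
 [0.5881 0.1479 0.0884]]
```

{"fn": "send_rows", "kwargs": {
  "increments": [
    [[-0.0115,0.0364,0,0],[-0.0115,0.0364,0,0],[-0.0115,0.0364,0,0],[-0.0115,0.0364,0,0],[-0.0115,0.0364,0,0],[-0.0115,0.0364,0,0],[-0.0115,0.0364,0,0],[-0.0115,0.0364,0,0]]
  ]
}}

```text
clock: 0.95
eef_pos: [0.4061, -0.2965, 0.2386]
tool_rot: [1.0, 0.006, -0.003, -0.001]
ft_force: [0.8, -0.3, 0.3]
grip_width: 0.0854
```

{"fn": "send_rows", "kwargs": {
  "increments": [
    [[0,0,0,-8.5],[0,0,0,-8.5],[0,0,0,-8.5],[0,0,0,-8.5],[0,0,0,-8.5],[0,0,0,-8.5],[0,0,0,-8.5],[0,0,0,-8.5]]
  ]
}}

```text
clock: 1.75
eef_pos: [0.4014, -0.3021, 0.2348]
tool_rot: [0.822, 0.57, -0.003, -0.006]
ft_force: [-0.2, 0.2, 0.5]
grip_width: 0.0855
```

{"fn": "send_rows", "kwargs": {
  "increments": [
    [[0,0,0.01,-7.4],[0,0,0.01,-7.4],[0,0,0.01,-7.4],[0,0,0.01,-7.0],[0,0,0.01,0],[0,0,0.01,0],[0,0,0.01,0],[0,0,0,0]]
  ]
}}

```text
clock: 2.55
eef_pos: [0.3995, -0.3008, 0.1596]
tool_rot: [0.645, 0.764, -0.002, -0.008]
ft_force: [-0.4, -0.2, -0.3]
grip_width: 0.0854
```

```bash
cat >> h.py <<'E'
def tool():
    o=bot.get_obs(); R=Rotation.from_quat(o['tool_rot']).as_matrix()
    return np.array(o['eef_pos']),R,o
E
python3 - <<'E'
from h import *
d=cam('wrist','w1');p,R,o=tool();print(p,R,d['eye'])
h=cv2.cvtColor(d['image'],cv2.COLOR_RGB2HSV)
m=cv2.inRange(h,(10,120,80),(28,255,255))
k,l,st,ce=cv2.connectedComponentsWithStats(m)
i=1+st[1:,4].argmax();print(st[i],ce[i]);r=cv2.minAreaRect(np.argwhere(l==i)[:,::-1].astype(np.float32));print(r)
b=cv2.boxPoints(r);print(onplane(d,b,.018),onplane(d,ce[i],.013),depth(d,ce[i]))
E
```

```text
[ 0.3998 -0.3011  0.1603] [[-0.1679  0.9857 -0.0137]
 [ 0.9857  0.1681  0.0076]
 [ 0.0098 -0.0122 -0.9999]] [ 0.3185 -0.3155  0.292 ]
[ 273  174   24   73 1388] [284.0115 207.8984]
((284.5, 210.0), (72.0, 23.0), 90.0)
[[ 0.374  -0.3043  0.018 ]
 [ 0.3709 -0.2862  0.018 ]
 [ 0.4323 -0.2746  0.018 ]
 [ 0.4354 -0.294   0.018 ]] [[ 0.4019 -0.2902  0.013 ]] [[ 0.4005 -0.2906  0.0178]]
```

View pics/w1.png

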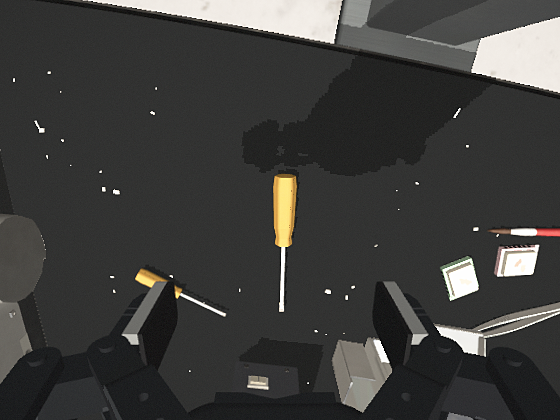

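```bash
python3 - <<'E'
from h import *
d=load('wrist');s=load('scene');
q=onplane(d,[(285.5,174.5),(284,247),(281.3,311)],.009);print(q)
u=q[2]-q[0];u/=np.linalg.norm(u);print(np.degrees(np.arctan2(u[1],u[0])),np.linalg.norm(q[2]-q[0]),np.linalg.norm(q[2]-q[1]),'h',q[2]-.097*u,q[0]+.0315*u,(q[0]+q[1])/2)
p,R,o=tool()
for h in (q[2]-.097*u,(q[0]+q[1])/2): print((np.r_[h[:2],.001]-p)@R)
print(np.degrees(np.arctan2(R[1,1],R[0,1])))
E
```

```text
[[ 0.3745 -0.2937  0.009 ]
 [ 0.4387 -0.2835  0.009 ]
 [ 0.5039 -0.2744  0.009 ]]
8.459051196178113 0.1308159205181728 0.06584654276103613 h [ 0.4079 -0.2887  0.009 ] [ 0.4056 -0.2891  0.009 ] [ 0.4066 -0.2886  0.009 ]
[0.0093 0.012  0.1593]
[0.0097 0.0107 0.1593]
9.675350522367694
```

{"fn": "send_rows", "kwargs": {
  "increments": [
    [[0.003,0.004,0.02,0.6],[0.003,0.004,0.02,0.6],[0.0035,0.0035,0.02,0],[0,0,0.02,0],[0,0,0.02,0],[0,0,0.02,0],[0,0,0.015,0],[0,0,0,0]]
  ],
  "hand": -0.4
}}

```text
clock: 3.4
eef_pos: [0.414, -0.2926, 0.0262]
tool_rot: [0.655, 0.755, -0.001, -0.001]
ft_force: [-0.0, 1.2, 0.0]
grip_width: 0.0595
```

```bash
python3 - <<'E'
from h import *
d=cam('wrist','w2');p,R,o=tool();print(p,o['ft_force'],o['grip_width'])
print((np.r_[.4072,-.2893,.0135]-p)@R,np.degrees(np.arctan2(R[1,1],R[0,1])))
E
```

```text
[ 0.4146 -0.2931  0.0272] [-0.2117  1.3488  0.6038] 0.059560485892645766
[ 0.0048 -0.0068  0.0137] 8.09922543327378
```

View pics/w2.png

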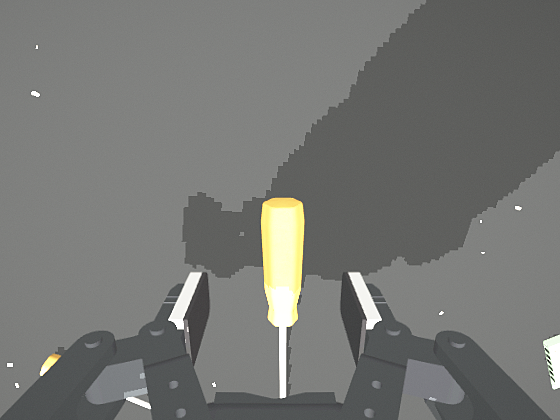

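{"fn": "send_rows", "kwargs": {
  "increments": [
    [[0.004,-0.007,0,0],[0,0,0,0],[0,0,0.005,0],[0,0,0.005,0],[0,0,0.003,0],[0,0,0,0],[0,0,0,0],[0,0,0,0]]
  ]
}}

```text
clock: 4.25
eef_pos: [0.4094, -0.292, 0.0174]
tool_rot: [0.656, 0.755, -0.001, 0.004]
ft_force: [-0.0, -1.0, 0.4]
grip_width: 0.0597
```

```bash
python3 - <<'E'
from h import *
p,R,o=tool();print(p,o['ft_force'],o['grip_width'])
print((np.r_[.4072,-.2893,.0135]-p)@R,np.degrees(np.arctan2(R[1,1],R[0,1])))
E
```

```text
[ 0.4094 -0.292   0.0174] [-0.0147 -0.9939  0.3997] 0.05965062858886245
[ 0.003  -0.0018  0.0039] 8.05261186049437
```

{"fn": "send_rows", "kwargs": {
  "increments": [
    [[0.003,-0.003,0.003,0],[0.001,0,0.003,0],[0,0,0.001,0],[0,0,0,0],[0,0,0,0],[0,0,0,0],[0,0,0,0],[0,0,0,0]]
  ],
  "hand": 0.0
}}

```text
clock: 5.05
eef_pos: [0.4057, -0.2883, 0.0098]
tool_rot: [0.656, 0.755, -0.001, 0.004]
ft_force: [0.8, 0.0, 0.1]
grip_width: 0.0426
```

{"fn": "send_rows", "kwargs": {
  "increments": [
    [[0,0,0.001,0],[0,0,0,0],[0,0,0,0],[0,0,0,0],[0,0,0,0],[0,0,0,0],[0,0,0,0],[0,0,0,0]]
  ],
  "hand": 1
}}

```text
clock: 5.85
eef_pos: [0.4071, -0.2872, 0.0116]
tool_rot: [0.655, 0.755, 0.002, 0.005]
ft_force: [-0.3, 0.9, 3.0]
grip_width: 0.0187
```

```bash
python3 - <<'E'
from h import *
d=cam('wrist','w3');p,R,o=tool();print(p,o['ft_force'],o['grip_width'])
print((np.r_[.4072,-.2893,.0135]-p)@R,np.degrees(np.arctan2(R[1,1],R[0,1])))
E
```

```text
[ 0.4071 -0.2872  0.0116] [-0.0708  1.0754  0.021 ] 0.01857115962580524
[-0.0021 -0.0001 -0.0019] 8.102700120063593
```

View pics/w3.png

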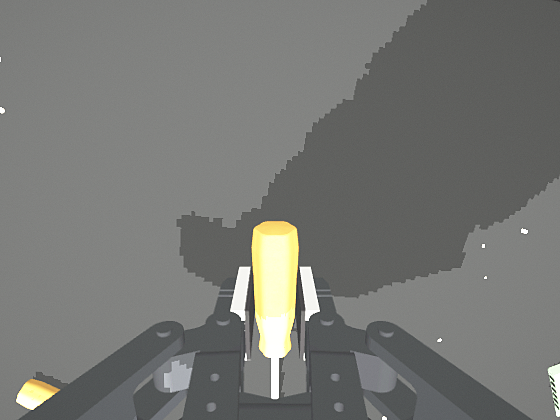

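{"fn": "send_rows", "kwargs": {
  "increments": [
    [[0,0,-0.02,0],[0,0,-0.03,0],[0,0,-0.03,2],[0,0,-0.03,2],[0,0,-0.03,2],[0,0,-0.03,2],[0,0,-0.03,0],[0,0,-0.03,0]]
  ]
}}

```text
clock: 6.7
eef_pos: [0.4008, -0.2838, 0.243]
tool_rot: [0.709, 0.706, 0.0, -0.003]
ft_force: [0.5, -0.7, -1.0]
grip_width: 0.0186
```

{"fn": "send_rows", "kwargs": {
  "increments": [
    [[0.05,0,0,0],[0.05,0,0,0],[0.05,0,0,0],[0.05,0,0,0],[0.05,0,0,0],[0.05,0,0,0],[0.05,0,0,0],[0.05,0,0,0]]
  ]
}}

```text
clock: 7.5
eef_pos: [0.4082, 0.1131, 0.2482]
tool_rot: [0.714, 0.7, 0.003, 0.005]
ft_force: [1.5, -0.1, -0.4]
grip_width: 0.0186
```

```bash
python3 - <<'E'
from h import *
d=cam('wrist','w4');cam('side','s4');cam('scene','sc4');p,R,o=tool();print(p,o['ft_force'],o['grip_width'])
print(R,np.degrees(np.arctan2(R[1,1],R[0,1])))
E
```

```text
[0.4082 0.1141 0.2479] [ 0.9631 -0.376  -0.332 ] 0.01855144417397561
[[ 0.0137  0.9999  0.0105]
 [ 0.9999 -0.0137 -0.0027]
 [-0.0026  0.0105 -0.9999]] -0.7839651545884413
```

View pics/w4.png

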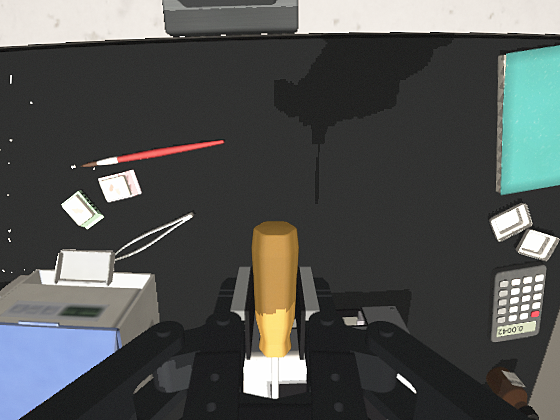

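View pics/s4.png

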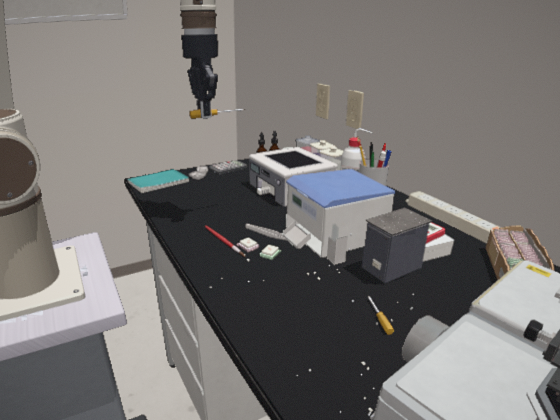

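```bash
python3 - <<'E'
from h import *
d=load('side');s=load('scene')
cv2.imwrite('pics/c5.png',cv2.resize(d['image'][140:210,240:345,::-1],None,fx=7.5,fy=7.5,interpolation=cv2.INTER_CUBIC))
cv2.imwrite('pics/c6.png',cv2.resize(s['image'][205:320,105:255,::-1],None,fx=5.2,fy=5.2,interpolation=cv2.INTER_CUBIC))
cv2.imwrite('pics/c7.png',np.vstack([cv2.resize(d['image'][90:130,170:270,::-1],None,fx=7,fy=7,interpolation=cv2.INTER_CUBIC)]))
R=Rotation.from_quat([0.655,0.755,.002,.005]).as_matrix()
print((np.array([.5045,-.2752,.009])-[.4071,-.2872,.0116])@R)
E
```

```text
[-0.0019  0.0981  0.0035]
```

View pics/c5.png

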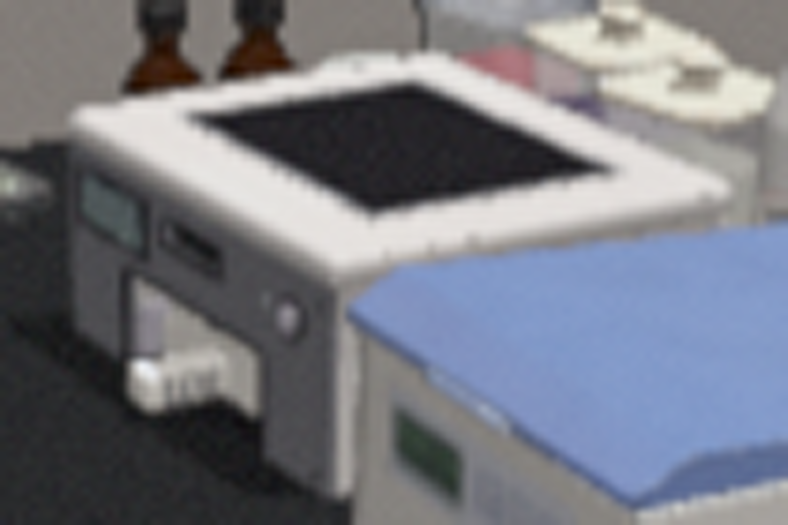

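View pics/c6.png

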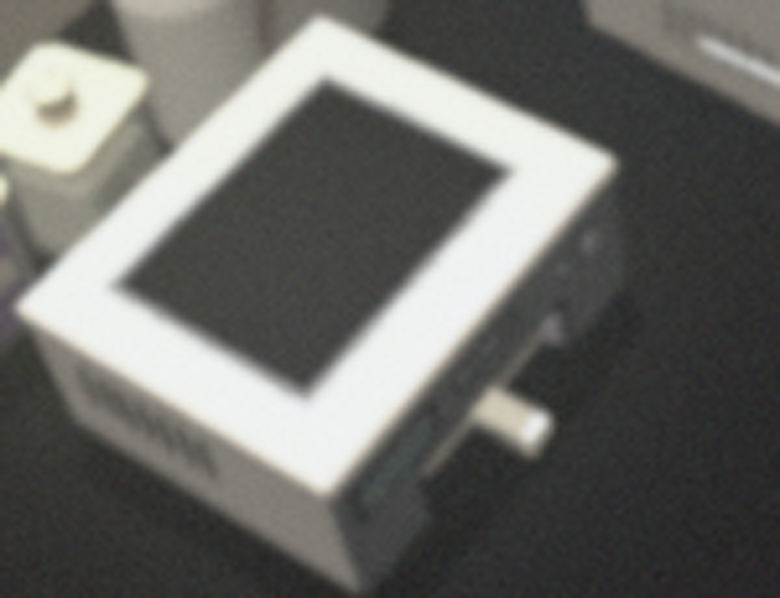

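View pics/c7.png

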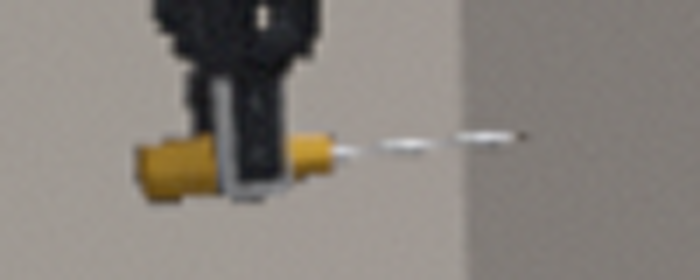

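```bash
python3 - <<'E'
from h import *
d=load('side');s=load('scene')
S=[(168.5,300.6),(223.7,235.8),(166.5,207.9),(108.8,264.2)]
a=onplane(s,S,.087);print(a)
f=a[1]-a[0];print('front ang',np.degrees(np.arctan2(-f[0],f[1])) ,np.linalg.norm(f)); f=a[2]-a[1];print(np.degrees(np.arctan2(f[1],f[0])),np.linalg.norm(f)); f=a[3]-a[0];print(np.degrees(np.arctan2(f[1],f[0])))
D=[(249.9,154.9),(285.3,176.3),(337.3,165.3)]
print(onplane(d,D,.085))
print(tri(s,S[0],d,D[0]),tri(s,S[1],d,D[1]),tri(s,S[2],d,D[2]))
# base panel corners scene: left-bottom (360,590)
print(onplane(s,[(105+365/5.2,205+590/5.2)],0), onplane(d,[(240+335/7.5,140+495/7.5),(240+72/7.5,140+335/7.5)],0))
r=ray(d,(265.7,172.9))[0];e=d['eye'];
print('slot on z=.062',onplane(d,(265.7,172.9),.062))
for x in (.58,.585,.59): print(e+r*(x-e[0])/r[0])
print('slot ends z62',onplane(d,[(240+165/7.5,140+228/7.5),(240+222/7.5,140+265/7.5)],.062))
# tab end
print('tab', tri(s,(105+525/5.2,205+435/5.2),d,(240+143/7.5,140+388/7.5)))
# tip
print('tip side px depth',d['range_z'][109,240:248])
E
```

```text
[[0.5802 0.2654 0.087 ]
 [0.585  0.0738 0.087 ]
 [0.7528 0.076  0.087 ]
 [0.7472 0.2675 0.087 ]]
front ang -178.56036048195233 0.1916420856989043
0.7322910617004346 0.16774662590771502
0.7109271614839668
[[0.5939 0.2718 0.085 ]
 [0.5908 0.0694 0.085 ]
 [0.7585 0.079  0.085 ]]
(array([0.5857, 0.2633, 0.0859]), np.float64(0.008701506793219493)) (array([0.5894, 0.0703, 0.0835]), np.float64(0.004353074762552247)) (array([0.7544, 0.0749, 0.0862]), np.float64(0.0016617186625909146))
[[0.587 0.261 0.   ]] [[0.5967 0.0794 0.    ]
 [0.585  0.2588 0.    ]]
slot on z=.062 [[0.5913 0.1718 0.062 ]]
[0.58   0.1508 0.0704]
[0.585  0.1601 0.0666]
[0.59   0.1694 0.0629]
slot ends z62 [[0.5921 0.1946 0.062 ]
 [0.5912 0.1499 0.062 ]]
tab (array([0.5707, 0.1713, 0.0118]), np.float64(0.0001943023554888681))
tip side px depth [0.9168 0.9163 0.92   0.9202 0.9239 1.9254 1.9066 1.8905]
```

```bash
python3 - <<'E'
from h import *
d=load('side');s=load('scene');p,R,o=tool()
t=p+R@[-.0019,.0981,.0035];print(t)
def proj(c,X): return cv2.projectPoints((np.atleast_2d(X)-c['eye'])@c['rotation'],np.zeros(3),np.zeros(3),c['camera_matrix'],c['dist'])[0].reshape(-1,2)
print(proj(d,t),proj(s,t),proj(s,p))
u,v=proj(s,t)[0].astype(int);print(u,v)
x0,y0=max(0,u-50),max(0,v-40)
cv2.imwrite('pics/c8.png',cv2.resize(s['image'][y0:y0+80,x0:x0+100,::-1],None,fx=7,fy=7,interpolation=cv2.INTER_CUBIC));print(x0,y0)
E
cat >> h.py <<'E'
def proj(c,X): return cv2.projectPoints((np.atleast_2d(X)-c['eye'])@c['rotation'],np.zeros(3),np.zeros(3),c['camera_matrix'],c['dist'])[0].reshape(-1,2)
E
```

```text
[0.5063 0.1109 0.2454]
[[245.632  110.8487]] [[239.9499 210.694 ]] [[286.2056 232.7644]]
239 210
189 170
```

View pics/c8.png

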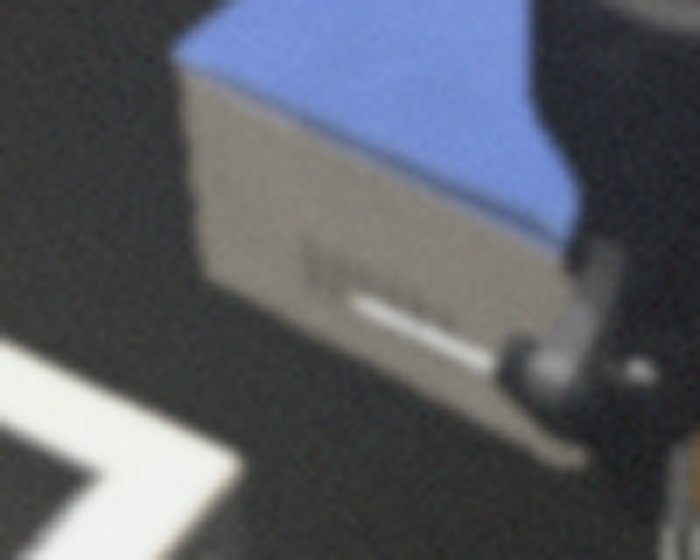

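```bash
python3 - <<'E'
from h import *
d=load('side');s=load('scene');p,R,o=tool()
a=tri(d,(244.9,109.4),s,(239.3,212.9));print(a,(a[0]-p)@R)
print('move tool', (np.array([.545,.171,.062])-(p+R@[-.0019,.0981,.0035]))@R)
E
```

```text
(array([0.5053, 0.1158, 0.2469]), np.float64(0.0035512883782540367)) [0.0031 0.0971 0.002 ]
move tool [0.0611 0.0359 0.1837]
```

{"fn": "send_rows", "kwargs": {
  "increments": [
    [[0.0073,0.0045,0.023,-0.5],[0.0073,0.0045,0.023,-0.5],[0.0073,0.0045,0.023,-0.5],[0.0073,0.0045,0.023,-0.3],[0.0073,0.0045,0.023,0],[0.0073,0.0045,0.023,0],[0.0073,0.0045,0.023,0],[0.0073,0.0045,0.023,0]]
  ]
}}

```text
clock: 8.45
eef_pos: [0.451, 0.164, 0.061]
tool_rot: [0.705, 0.709, 0.005, 0.008]
ft_force: [0.2, -0.3, 0.1]
grip_width: 0.0186
```

{"fn": "send_rows", "kwargs": {
  "increments": [
    [[0,0,0,0],[0,0,0,0],[0,0,0,0],[0,0,0,0],[0,0,0,0],[0,0,0,0],[0,0,0,0],[0,0,0,0]]
  ]
}}

```text
clock: 9.25
eef_pos: [0.4518, 0.1593, 0.0631]
tool_rot: [0.708, 0.707, 0.004, 0.009]
ft_force: [-0.5, -0.7, -1.0]
grip_width: 0.0186
```

```bash
python3 - <<'E'
from h import *
d=cam('side','s5');s=cam('scene','sc5');w=cam('wrist','w5');p,R,o=tool();print(p,o['ft_force']);print(R,np.degrees(np.arctan2(R[1,1],R[0,1])))
t=p+R@[.0005,.0975,.003];print(t,proj(d,t),proj(s,t),proj(w,t))
cv2.imwrite('pics/c9.png',cv2.resize(d['image'][140:210,220:325,::-1],None,fx=7.5,fy=7.5,interpolation=cv2.INTER_CUBIC))
cv2.imwrite('pics/c10.png',cv2.resize(s['image'][230:330,155:285,::-1],None,fx=6,fy=6,interpolation=cv2.INTER_CUBIC))
E
```

```text
[0.4516 0.1593 0.0628] [ 0.1165  0.8652 -0.467 ]
[[ 0.0014  0.9998  0.0181]
 [ 1.     -0.0013 -0.0067]
 [-0.0067  0.0181 -0.9998]] -0.07393230945488259
[0.5492 0.1597 0.0615] [[253.6727 176.9557]] [[214.6731 276.7101]] [[274.7357 447.8079]]
```

View pics/c9.png

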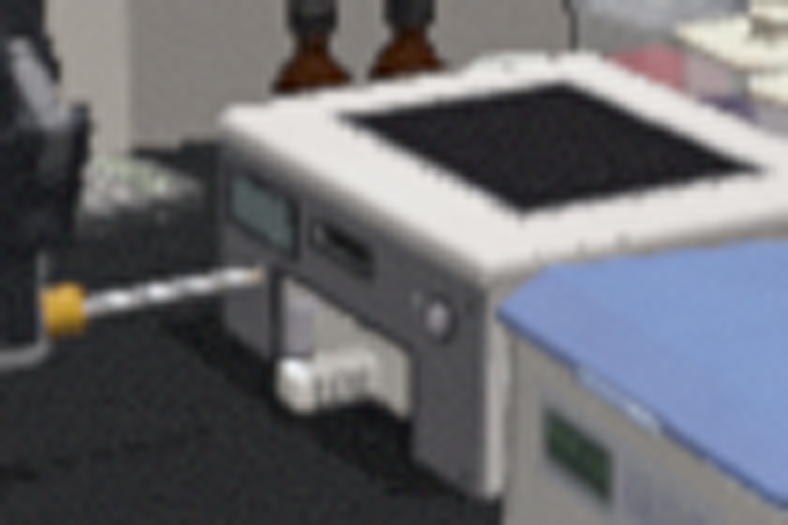

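View pics/c10.png

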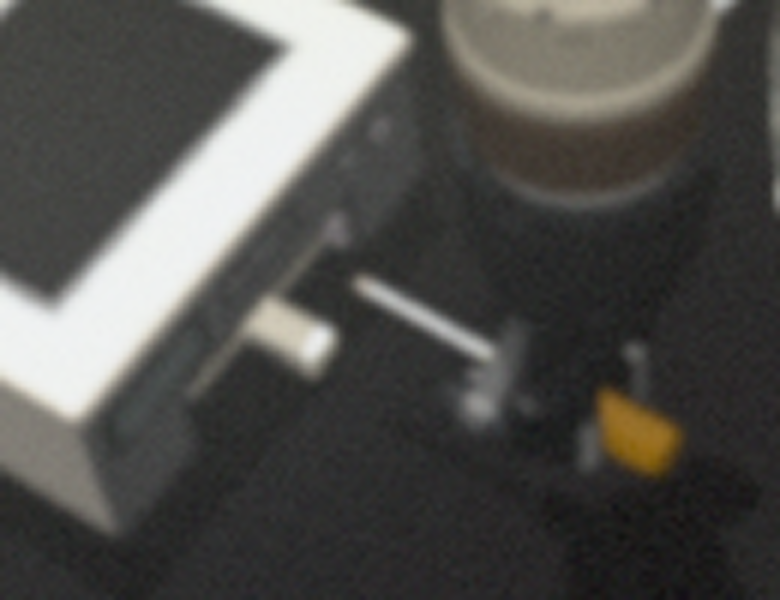

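View pics/w5.png

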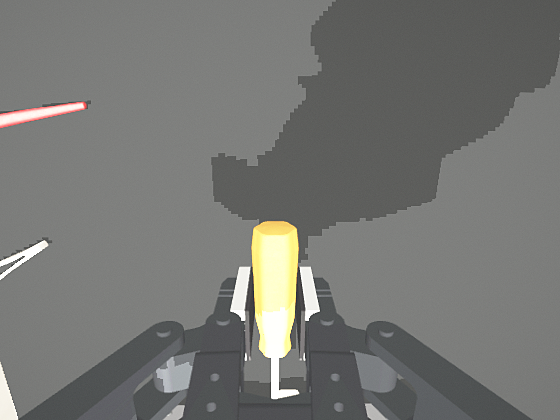

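{"fn": "send_rows", "kwargs": {
  "increments": [
    [[0.005,0,0,-0.9],[0.005,0,0,0],[0,0.005,0,0],[0,0.007,0,0],[0,0.007,0,0],[0,0.007,0,0],[0,0,0,0],[0,0,0,0]]
  ]
}}

```text
clock: 10.2
eef_pos: [0.4805, 0.1711, 0.0627]
tool_rot: [0.701, 0.713, 0.004, 0.009]
ft_force: [0.0, 0.1, -0.2]
grip_width: 0.0186
```

```bash
cat > t.py <<'E'
from h import *
import sys
d=cam('side','s'+sys.argv[1]);s=cam('scene','sc'+sys.argv[1]);p,R,o=tool();print(p,o['ft_force']);print(R,np.degrees(np.arctan2(R[1,1],R[0,1])))
t=p+R@[.0005,.0975,.003];print('tip',t,proj(d,t),proj(s,t))
print('slot move',(np.array([.591,.1715,.062])-t)@R)
a=cv2.resize(d['image'][150:200,235:305,::-1],None,fx=11,fy=11,interpolation=cv2.INTER_CUBIC)
cv2.imwrite('pics/cs%s.png'%sys.argv[1],a)
b=cv2.resize(s['image'][245:305,160:240,::-1],None,fx=9,fy=9,interpolation=cv2.INTER_CUBIC)
b=np.clip(b.astype(float)*1.8,0,255).astype(np.uint8)
cv2.imwrite('pics/cc%s.png'%sys.argv[1],b)
E
python3 t.py 6
```

```text
[0.4803 0.1711 0.0627] [-0.1865 -0.1652 -0.7725]
[[-0.0163  0.9997  0.0181]
 [ 0.9998  0.0165 -0.0068]
 [-0.0071  0.018  -0.9998]] 0.9439691413835254
tip [0.5778 0.1732 0.0615] [[261.0015 173.7134]] [[200.103  275.2671]]
slot move [-0.0019  0.0132 -0.0002]
```

View pics/cs6.png

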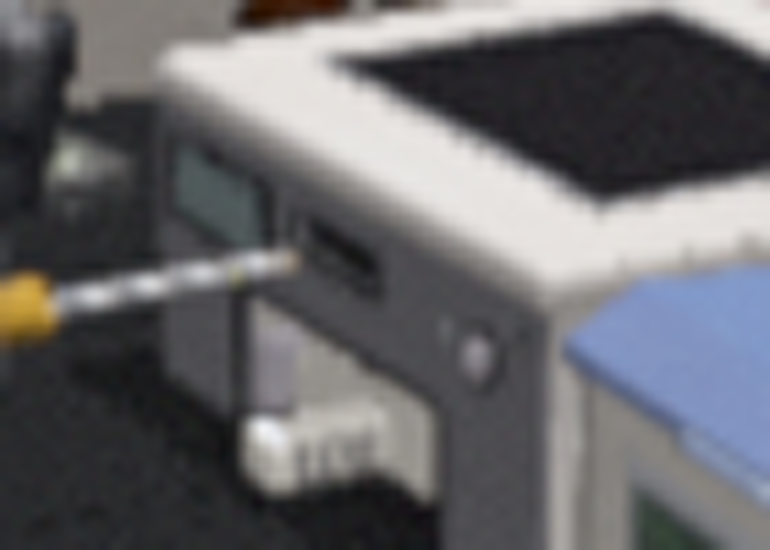

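View pics/cc6.png

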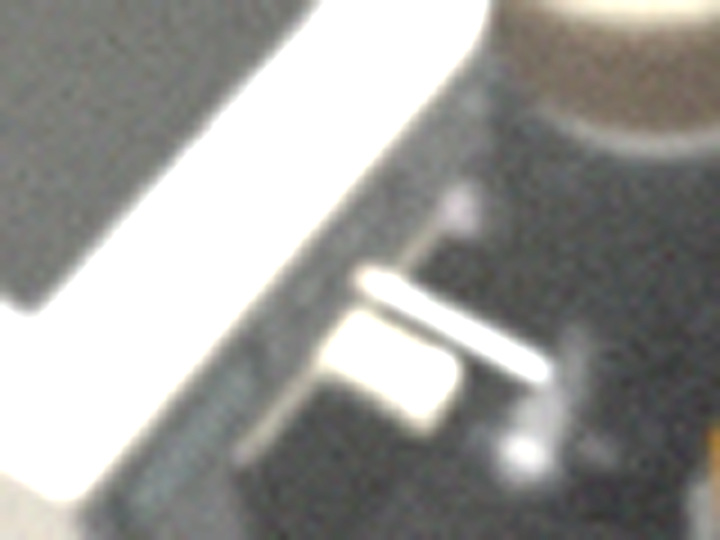

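{"fn": "send_rows", "kwargs": {
  "increments": [
    [[-0.001,0.003,0,0],[-0.001,0.003,0,0],[0,0.003,0,0],[0,0.003,0,0],[0,0.003,0,0],[0,0.003,0,0],[0,0,0,0],[0,0,0,0]]
  ]
}}

```text
clock: 11.1
eef_pos: [0.4994, 0.169, 0.0631]
tool_rot: [0.701, 0.713, 0.004, 0.009]
ft_force: [0.9, 0.4, -0.5]
grip_width: 0.0187
```

```bash
python3 t.py 7
```

```text
[0.4994 0.169  0.0632] [-0.5219 -0.4048 -0.0529]
[[-0.0164  0.9997  0.0179]
 [ 0.9998  0.0165 -0.0069]
 [-0.0072  0.0178 -0.9998]] 0.9445158643576457
tip [0.5969 0.1711 0.0619] [[267.6705 172.6697]] [[193.6646 270.5511]]
slot move [ 0.0005 -0.0059 -0.0002]
```

View pics/cs7.png

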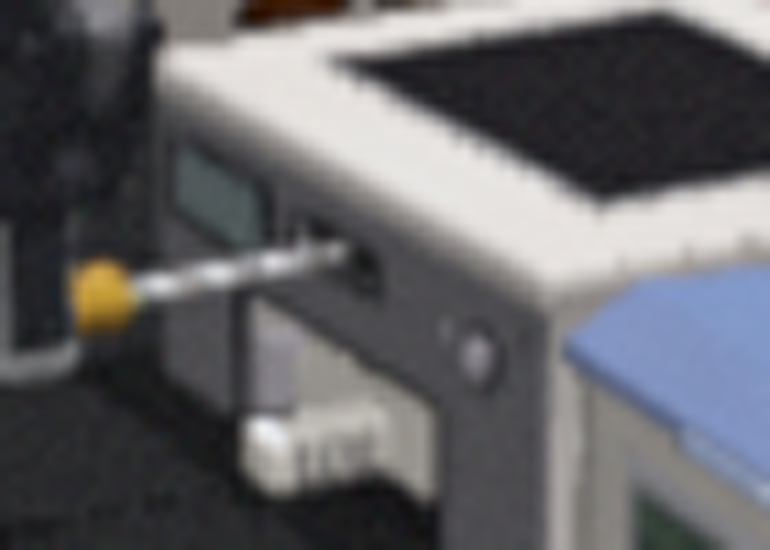

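{"fn": "send_rows", "kwargs": {
  "increments": [
    [[0,0.002,0.001,0],[0,0.002,0,0],[0,0.002,0,0],[0,0.002,0,0],[0,0.002,0,0],[0,0.001,0,0],[0,0,0,0],[0,0,0,0]]
  ]
}}

```text
clock: 12.0
eef_pos: [0.5112, 0.1692, 0.0622]
tool_rot: [0.701, 0.713, 0.004, 0.009]
ft_force: [0.4, -0.1, -1.4]
grip_width: 0.0183
```

```bash
cat > q.py <<'E'
from h import *
p,R,o=tool();t=p+R@[.0005,.0975,.003]
print('tcp',p,'tip',t,'F tool',np.array(o['ft_force'])@R,'T',o['ft_torque'],'yaw',np.degrees(np.arctan2(R[1,1],R[0,1])), 'tilt',R[2,1],o['grip_width'])
E
python3 q.py
```

```text
tcp [0.5112 0.1692 0.0622] tip [0.6087 0.1713 0.0609] F tool [-0.1287  0.3779  1.3699] T [ 0.06    0.0245 -0.0363] yaw 0.953109830548633 tilt 0.01754481365176355 0.018289023616043426
```

{"fn": "send_rows", "kwargs": {
  "increments": [
    [[0,0.001,0,0],[0,0.001,0,0],[0,0.001,0,0],[0,0.001,0,0],[0,0.001,0,0],[0,0,0,0],[0,0,0,0],[0,0,0,0]]
  ]
}}

```text
clock: 12.8
eef_pos: [0.5165, 0.1693, 0.0623]
tool_rot: [0.701, 0.713, 0.004, 0.009]
ft_force: [-0.8, -0.9, -1.4]
grip_width: 0.0186
```

```bash
python3 q.py
```

```text
tcp [0.5165 0.1693 0.0623] tip [0.614  0.1714 0.061 ] F tool [-0.8902 -0.853   1.3483] T [ 0.0473 -0.0207  0.0475] yaw 0.9582431968714908 tilt 0.017348349120476912 0.018596988603417956
```

{"fn": "send_rows", "kwargs": {
  "increments": [
    [[0,0.001,0,0],[0,0.001,0,0],[0,0.001,0,0],[0,0.001,0,0],[0,0.001,0,0],[0,0,0,0],[0,0,0,0],[0,0,0,0]]
  ]
}}

```text
clock: 13.6
eef_pos: [0.5219, 0.1694, 0.0624]
tool_rot: [0.701, 0.713, 0.004, 0.009]
ft_force: [0.7, -0.0, -0.9]
grip_width: 0.0186
```

```bash
python3 q.py
```

```text
tcp [0.5219 0.1694 0.0624] tip [0.6194 0.1715 0.0611] F tool [-0.0503  0.6845  0.8963] T [-0.0332 -0.0095 -0.0004] yaw 0.9601719479667027 tilt 0.017341498030163993 0.01860238638106292
```

{"fn": "send_rows", "kwargs": {
  "increments": [
    [[0,0.001,0,0],[0,0.001,0,0],[0,0.001,0,0],[0,0.001,0,0],[0,0.001,0,0],[0,0,0,0],[0,0,0,0],[0,0,0,0]]
  ]
}}

```text
clock: 14.4
eef_pos: [0.5274, 0.1695, 0.0625]
tool_rot: [0.701, 0.713, 0.004, 0.009]
ft_force: [-0.7, 0.2, -0.4]
grip_width: 0.0185
```

```bash
python3 q.py
```

```text
tcp [0.5274 0.1695 0.0625] tip [0.6249 0.1716 0.0611] F tool [ 0.178  -0.6827  0.359 ] T [ 0.0079 -0.0313  0.0077] yaw 0.9588132883403071 tilt 0.017265569962773022 0.01848029581476789
```

{"fn": "send_rows", "kwargs": {
  "increments": [
    [[0,0.001,0,0],[0,0.001,0,0],[0,0.001,0,0],[0,0.001,0,0],[0,0.001,0,0],[0,0,0,0],[0,0,0,0],[0,0,0,0]]
  ]
}}

```text
clock: 15.2
eef_pos: [0.529, 0.1693, 0.0617]
tool_rot: [0.701, 0.713, 0.001, 0.006]
ft_force: [-2.9, 0.1, 1.4]
grip_width: 0.0186
```

```bash
python3 q.py
```

```text
tcp [0.529  0.1693 0.0617] tip [0.6265 0.1715 0.0597] F tool [ 0.0993 -2.8748 -1.3961] T [-0.0217  0.4251  0.0752] yaw 1.0113987030976446 tilt 0.00996456587908579 0.018574947683014816
```

{"fn": "send_rows", "kwargs": {
  "increments": [
    [[0,0.0015,0,0],[0,0.0015,0,0],[0,0.0015,0,0],[0,0.0015,0,0],[0,0,0,0],[0,0,0,0],[0,0,0,0],[0,0,0,0]]
  ]
}}

```text
clock: 16.0
eef_pos: [0.5329, 0.1693, 0.0613]
tool_rot: [0.701, 0.714, -0.001, 0.005]
ft_force: [-4.9, 1.0, 2.3]
grip_width: 0.0186
```

```bash
python3 q.py
```

```text
tcp [0.5329 0.1693 0.0613] tip [0.6303 0.1716 0.0588] F tool [ 1.0589 -4.9153 -2.2925] T [0.033  0.7307 0.0286] yaw 1.044946076061802 tilt 0.004658929290580971 0.01857470669877766
```

{"fn": "send_rows", "kwargs": {
  "increments": [
    [[0,0.0005,-0.001,0],[0,0.0005,-0.001,0],[0,0.001,0,0],[0,0.001,0,0],[0,0,0,0],[0,0,0,0],[0,0,0,0],[0,0,0,0]]
  ]
}}

```text
clock: 16.8
eef_pos: [0.5337, 0.1692, 0.0621]
tool_rot: [0.7, 0.714, -0.003, 0.003]
ft_force: [-4.2, 0.7, 1.5]
grip_width: 0.0184
```

```bash
python3 q.py; python3 t.py 8
```

```text
tcp [0.5337 0.1692 0.0621] tip [0.6312 0.1716 0.059 ] F tool [ 0.7806 -4.1883 -1.5374] T [0.0449 0.867  0.033 ] yaw 1.082465735453783 tilt -0.0007096255760660444 0.01838401281968771
[0.5338 0.1692 0.0621] [-4.3351  0.5158  1.2308]
[[-0.0188  0.9998 -0.0005]
 [ 0.9998  0.0188 -0.0085]
 [-0.0084 -0.0007 -1.    ]] 1.0792648103860507
tip [0.6312 0.1715 0.059 ] [[278.6523 171.6869]] [[181.5002 264.5791]]
slot move [ 0.0007 -0.0402 -0.003 ]
```

View pics/cs8.png

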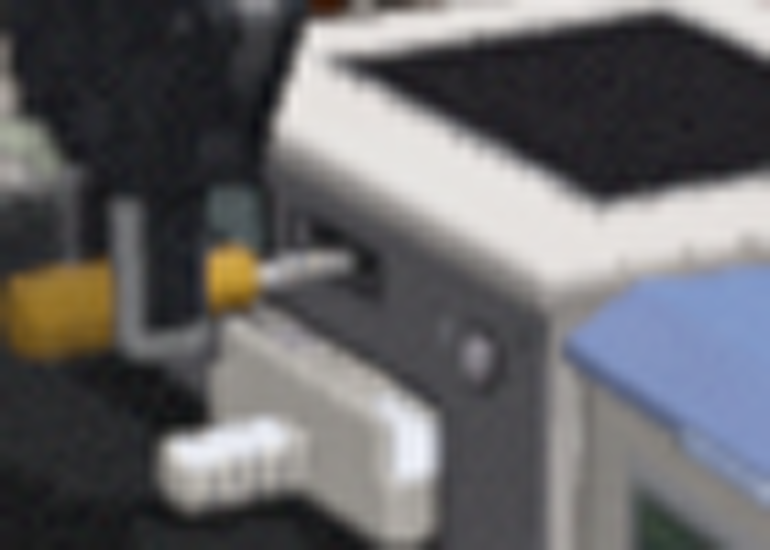

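{"fn": "send_rows", "kwargs": {
  "increments": [
    [[0,-0.003,0,0],[0,-0.005,-0.0015,0],[0,-0.008,0,0],[0,-0.01,0,0],[0,-0.01,0,0],[0,-0.01,0,0],[0,-0.01,0,0],[0,-0.01,0,0]]
  ]
}}

```text
clock: 17.7
eef_pos: [0.4687, 0.1684, 0.0651]
tool_rot: [0.701, 0.713, 0.002, 0.007]
ft_force: [-0.5, 0.3, 0.2]
grip_width: 0.0185
```

```bash
python3 q.py; python3 t.py 9
```

```text
tcp [0.4687 0.1684 0.0651] tip [0.5662 0.1705 0.0633] F tool [ 0.3033 -0.5061 -0.205 ] T [-0.0292  0.0118  0.0349] yaw 0.985789599453003 tilt 0.01239779039307504 0.018468105479060908
[0.4676 0.1681 0.0649] [ 0.3094  0.6282 -0.8369]
[[-0.0178  0.9998  0.0106]
 [ 0.9998  0.0178 -0.0077]
 [-0.0079  0.0104 -0.9999]] 1.0222503457885415
tip [0.5651 0.1704 0.0629] [[257.2362 174.2861]] [[205.564  276.6048]]
slot move [0.0007 0.0259 0.0012]
```

View pics/s9.png

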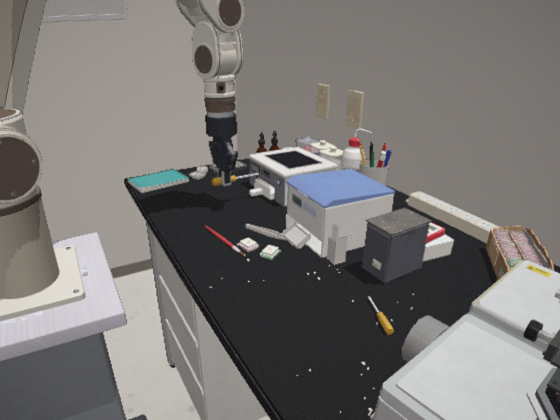

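{"fn": "send_rows", "kwargs": {
  "increments": [
    [[0,-0.02,-0.01,0],[0,-0.02,-0.04,0],[0,0,-0.04,0],[0,0,-0.04,0],[-0.02,0,-0.04,0],[-0.05,0,0,0],[-0.05,0,0,0],[-0.05,0,0,0]]
  ]
}}

```text
clock: 18.6
eef_pos: [0.431, -0.0003, 0.2443]
tool_rot: [0.696, 0.718, 0.004, 0.01]
ft_force: [1.5, -0.2, -0.9]
grip_width: 0.0189
```

{"fn": "send_rows", "kwargs": {
  "increments": [
    [[-0.05,0,0,0],[-0.05,0,0,0],[-0.05,0,0,0],[-0.05,0,0,0],[-0.05,0,0,0],[-0.03,-0.01,0,0],[0,0,0.02,0],[0,0,0.02,0]]
  ]
}}

```text
clock: 19.4
eef_pos: [0.433, -0.293, 0.2111]
tool_rot: [0.699, 0.715, 0.006, 0.02]
ft_force: [0.1, 0.3, -1.0]
grip_width: 0.0183
```

```bash
python3 q.py
```

```text
tcp [ 0.433  -0.293   0.2111] tip [ 0.5306 -0.2904  0.2117] F tool [0.3608 0.0975 0.9609] T [ 0.0423  0.0575 -0.0287] yaw 1.2707437906100065 tilt 0.03699942636990621 0.01831967742944655
```

{"fn": "send_rows", "kwargs": {
  "increments": [
    [[0,-0.017,0,0],[0,-0.017,0.02,0],[0,0,0.03,0],[0,0,0.03,0],[0,0,0.03,0],[0,0,0.03,0],[0,0,0.03,0],[0,0,0.012,0]]
  ]
}}

```text
clock: 20.2
eef_pos: [0.4071, -0.3022, 0.0222]
tool_rot: [0.701, 0.713, 0.006, 0.024]
ft_force: [0.6, 0.8, -0.4]
grip_width: 0.0189
```

```bash
python3 q.py
```

```text
tcp [ 0.4071 -0.3022  0.0222] tip [ 0.5046 -0.3     0.0234] F tool [0.7722 0.5804 0.4553] T [0.0811 0.0953 0.0138] yaw 1.0453822378273248 tilt 0.04290440055335286 0.018860215503445146
```

{"fn": "send_rows", "kwargs": {
  "increments": [
    [[0,0,0.003,0],[0,0,0.003,0],[0,0,0.002,0],[0,0,0,0],[0,0,0,0],[0,0,0,0],[0,0,0,0],[0,0,0,0]]
  ]
}}

```text
clock: 21.0
eef_pos: [0.4095, -0.3041, 0.0158]
tool_rot: [0.701, 0.713, 0.006, 0.027]
ft_force: [-0.6, 0.3, -1.1]
grip_width: 0.0184
```

```bash
python3 q.py
```

```text
tcp [ 0.4095 -0.3041  0.0158] tip [ 0.507  -0.3019  0.0173] F tool [ 0.3816 -0.606   1.0156] T [-0.0019  0.0253 -0.0172] yaw 1.0475307370531328 tilt 0.04645531227769106 0.018367442390585575
```

{"fn": "send_rows", "kwargs": {
  "increments": [
    [[0,0,0.0015,0],[0,0,0.001,0],[0,0,0,0],[0,0,0,0],[0,0,0,0],[0,0,0,0],[0,0,0,0],[0,0,0,0]]
  ]
}}

```text
clock: 21.8
eef_pos: [0.4096, -0.3041, 0.0131]
tool_rot: [0.701, 0.713, 0.006, 0.027]
ft_force: [1.1, 0.0, 0.1]
grip_width: 0.0187
```

```bash
python3 q.py
```

```text
tcp [ 0.4096 -0.3041  0.0131] tip [ 0.5071 -0.3019  0.0146] F tool [ 0.0248  1.0542 -0.0478] T [ 0.039   0.0733 -0.01  ] yaw 1.047562410753277 tilt 0.046357489458821524 0.018720872634897447
```

{"fn": "send_rows", "kwargs": {
  "increments": [
    [[0,0,0,0],[0,0,0,0],[0,0,0,0],[0,0,0,0],[0,0,0,0],[0,0,0,0],[0,0,-0.005,0],[0,0,-0.02,0]]
  ],
  "hand": -0.2
}}

```text
clock: 22.6
eef_pos: [0.4068, -0.3022, 0.0368]
tool_rot: [0.701, 0.713, 0.006, 0.024]
ft_force: [-0.8, 0.8, -0.5]
grip_width: 0.0515
```

{"fn": "send_rows", "kwargs": {
  "increments": [
    [[0,0,-0.03,0],[0,0,-0.04,0],[0,0,-0.04,0],[0,0,-0.04,0],[0,0,-0.04,0],[0.03,0,-0.01,0],[0.05,0,0,0],[0.05,0,0,0]]
  ]
}}

```text
clock: 23.4
eef_pos: [0.3973, -0.1689, 0.2471]
tool_rot: [0.704, 0.709, 0.007, 0.029]
ft_force: [1.0, 0.3, -0.0]
grip_width: 0.0514
```

```bash
python3 q.py; python3 - <<'E'
from h import *
d=cam('side','s10');cam('scene','sc10')
E
```

```text
tcp [ 0.3973 -0.1689  0.2471] tip [ 0.4948 -0.1677  0.2492] F tool [0.2989 0.9883 0.0451] T [ 0.0937 -0.0349 -0.0611] yaw 0.4463100212696066 tilt 0.05191976872713991 0.05139753892541499
```

View pics/s10.png

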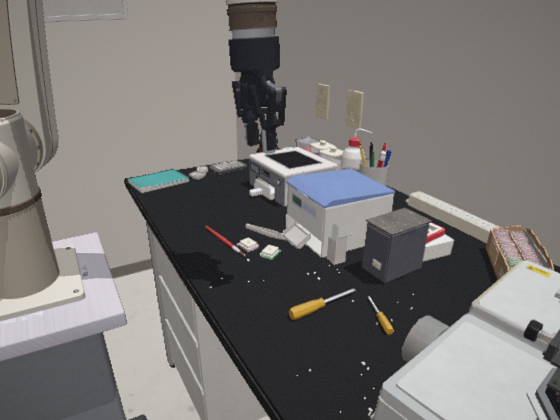

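View pics/sc10.png

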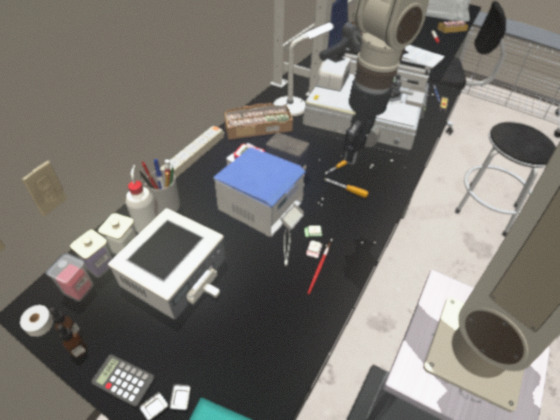

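```bash
python3 - <<'E'
from h import *
d=load('side');s=load('scene')
cv2.imwrite('pics/c11.png',cv2.resize(d['image'][165:210,235:305,::-1],None,fx=11,fy=11,interpolation=cv2.INTER_CUBIC))
cv2.imwrite('pics/c12.png',cv2.resize(s['image'][255:310,170:235,::-1],None,fx=10,fy=10,interpolation=cv2.INTER_CUBIC))
E
```

```text
(no output)
```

View pics/c11.png

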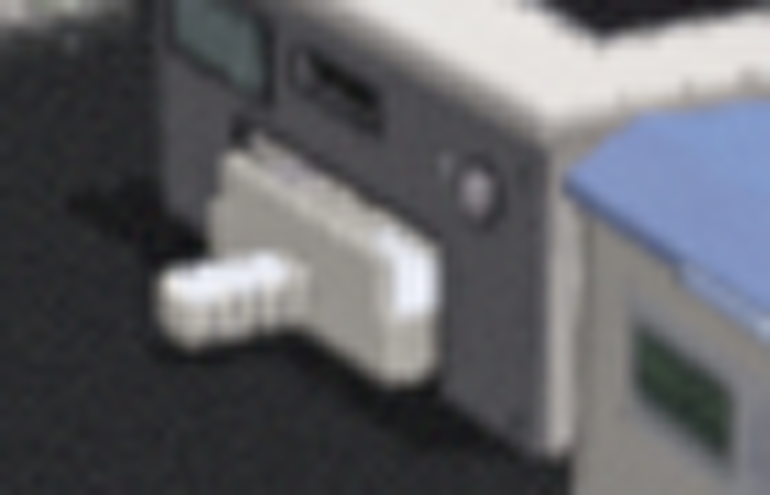

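View pics/c12.png

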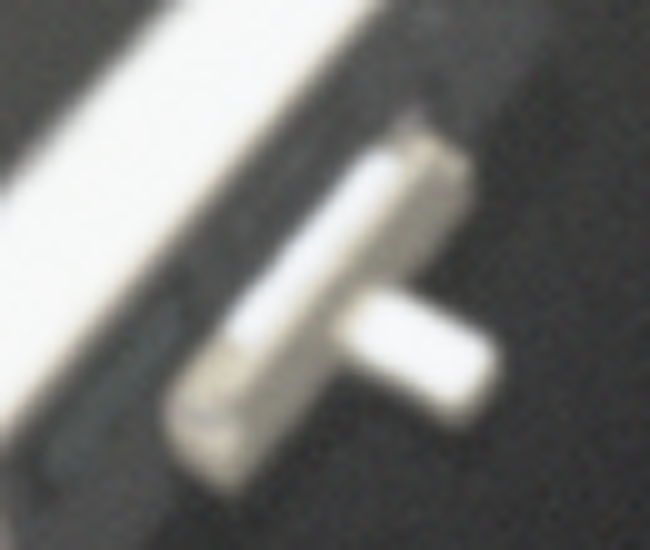

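```bash
python3 - <<'E'
from h import *
d=load('side');s=load('scene')
a=onplane(s,[(170+49.5,255+35),(170+44.3,255+40.5),(170+38.5,255+29),(170+34,255+34)],.020);print(a, (a[0]+a[1])/2,(a[2]+a[3])/2)
print(tri(s,(217.0,292.7),d,(235+175/11,165+292/11)))
print(onplane(d,[(235+175/11,165+292/11),(235+165/11,165+280/11),(235+195/11,165+308/11),(235+305/11,165+262/11)],.02))
p,R,o=tool();print(p,R)
E
```

```text
[[0.5395 0.1619 0.02  ]
 [0.5409 0.1791 0.02  ]
 [0.5694 0.1623 0.02  ]
 [0.57   0.1779 0.02  ]] [0.5402 0.1705 0.02  ] [0.5697 0.1701 0.02  ]
(array([0.5431, 0.1685, 0.0175]), np.float64(0.0035614214729131595))
[[0.5428 0.1646 0.02  ]
 [0.5442 0.1727 0.02  ]
 [0.5425 0.1531 0.02  ]
 [0.5796 0.1671 0.02  ]]
[ 0.3964 -0.1649  0.2466] [[-0.0157  0.9986  0.05  ]
 [ 0.9995  0.0172 -0.0279]
 [-0.0287  0.0496 -0.9984]]
```

{"fn": "send_rows", "kwargs": {
  "increments": [
    [[0.048,0.01,0,0],[0.048,0.02,0,0],[0.048,0.02,0,0],[0.048,0.02,0,0],[0.048,0.02,0,0],[0.048,0.02,0,0],[0.035,0.01,0,0],[0,0,0,0]]
  ]
}}

```text
clock: 24.3
eef_pos: [0.5134, 0.1534, 0.2458]
tool_rot: [0.704, 0.709, 0.009, 0.032]
ft_force: [-0.0, -0.3, 0.1]
grip_width: 0.0517
```

```bash
cat > g.py <<'E'
from h import *
import sys
g=np.array([float(v) for v in sys.argv[1:4]])
p,R,o=tool();print(p,'F',o['ft_force'],'w',o['grip_width'],'yaw',np.degrees(np.arctan2(R[1,1],R[0,1])));print('z axis',R[:,2],'y',R[:,1]);print('move',(g-p)@R)
E
python3 g.py .545 .170 .08
```

```text
[0.5134 0.1534 0.2458] F [-0.0249 -0.3402  0.0598] w 0.051664156935507514 yaw 0.4769903586078622
z axis [ 0.0591 -0.032  -0.9977] y [0.9982 0.0083 0.0589]
move [0.0217 0.0219 0.1667]
```

{"fn": "send_rows", "kwargs": {
  "increments": [
    [[0.005,0.005,0.02,-0.5],[0.005,0.005,0.025,0],[0.005,0.005,0.025,0],[0.005,0.005,0.025,0],[0.001,0.001,0.025,0],[0,0,0.025,0],[0,0,0.01,0],[0,0,0,0]]
  ]
}}

```text
clock: 25.1
eef_pos: [0.5466, 0.1636, 0.089]
tool_rot: [0.702, 0.711, 0.009, 0.035]
ft_force: [-0.1, -0.0, 0.4]
grip_width: 0.051
```

```bash
python3 g.py .545 .170 .019; python3 - <<'E'
from h import *
w=cam('wrist','w11');d=cam('side','s11');s=cam('scene','sc11')
cv2.imwrite('pics/c13.png',np.hstack([cv2.resize(d['image'][145:210,230:310,::-1],(480,390),interpolation=cv2.INTER_CUBIC)]))
E
```

```text
[0.5466 0.1636 0.089 ] F [-0.0671 -0.0195  0.3649] w 0.05099057071460337 yaw 0.7800868850211227
z axis [ 0.0623 -0.0354 -0.9974] y [0.998  0.0136 0.0618]
move [ 0.0089 -0.0058  0.0695]
```

View pics/c13.png

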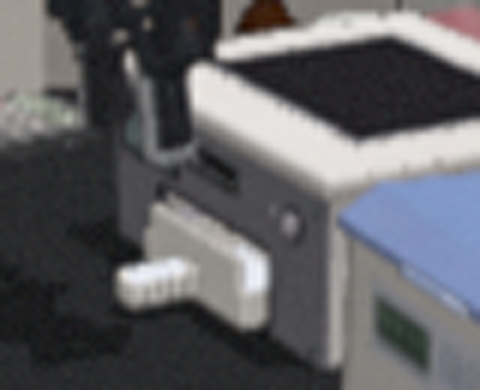

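View pics/w11.png

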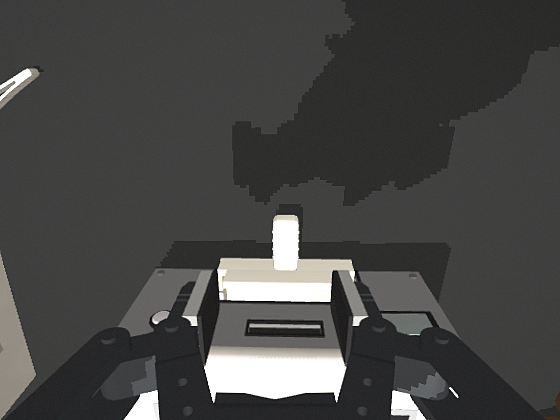

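```bash
python3 - <<'E'
from h import *
w=load('wrist');s=load('scene')
print(onplane(w,[(274,217),(297,217),(273,262),(297,262)],.02));print(depth(w,[(286,225),(286,250)]))
print('body/lid: lid front edge',onplane(w,[(215,302),(330,303)],.034))
E
```

```text
[[0.5373 0.1611 0.02  ]
 [0.537  0.1751 0.02  ]
 [0.5688 0.1608 0.02  ]
 [0.5683 0.1762 0.02  ]]
[[0.5426 0.1686 0.0198]
 [0.5598 0.169  0.02  ]]
body/lid: lid front edge [[0.591  0.1247 0.034 ]
 [0.5891 0.1973 0.034 ]]
```

{"fn": "send_rows", "kwargs": {
  "increments": [
    [[0.003,-0.002,0.01,0],[0.003,-0.002,0.012,0],[0.002,-0.001,0.012,0],[0,0,0.012,0],[0,0,0.01,0],[0,0,0.006,0],[0,0,0.004,0],[0,0,0,0]]
  ]
}}

```text
clock: 26.05
eef_pos: [0.5493, 0.172, 0.022]
tool_rot: [0.702, 0.711, 0.014, 0.037]
ft_force: [0.3, -0.1, 0.2]
grip_width: 0.0509
```

```bash
python3 g.py .544 .169 .018; python3 - <<'E'
from h import *
w=cam('wrist','w12');d=cam('side','s12')
cv2.imwrite('pics/c14.png',np.hstack([cv2.resize(d['image'][145:210,230:310,::-1],(640,520),interpolation=cv2.INTER_CUBIC)]))
E
```

```text
[0.5493 0.172  0.022 ] F [ 0.2795 -0.0678  0.2178] w 0.0509473216701093 yaw 0.8647873926804115
z axis [ 0.0716 -0.0321 -0.9969] y [0.9974 0.0151 0.0711]
move [-0.0028 -0.0056  0.0037]
```

View pics/c14.png

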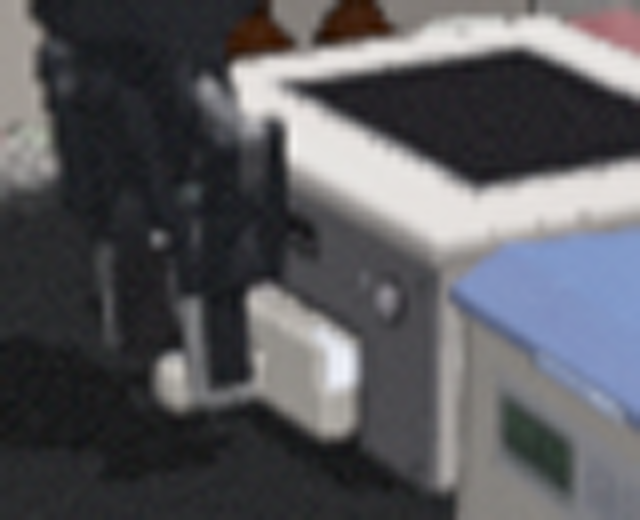

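View pics/w12.png

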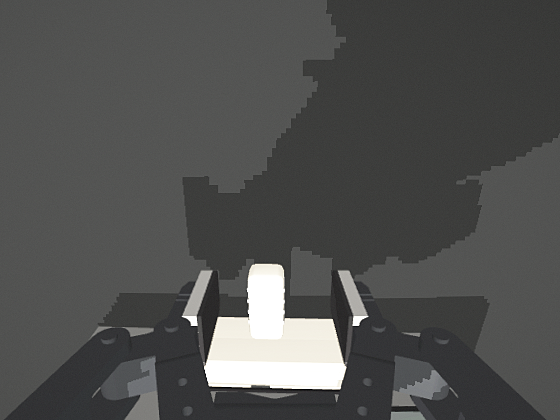

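{"fn": "send_rows", "kwargs": {
  "increments": [
    [[-0.003,-0.003,0.002,0],[0,-0.001,0.002,0],[0,0,0,0],[0,0,0,0],[0,0,0,0],[0,0,0,0],[0,0,0,0],[0,0,0,0]]
  ]
}}

```text
clock: 26.95
eef_pos: [0.5475, 0.1692, 0.0206]
tool_rot: [0.702, 0.711, 0.016, 0.038]
ft_force: [0.2, 0.2, 0.2]
grip_width: 0.051
```

{"fn": "send_rows", "kwargs": {
  "increments": [
    [[0,0,0,0],[0,0,0,0],[0,0,0,0],[0,0,0,0],[0,0,0,0],[0,0,0,0],[0,0,0,0],[0,0,0,0]]
  ],
  "hand": 1
}}

```text
clock: 27.75
eef_pos: [0.5475, 0.1691, 0.0209]
tool_rot: [0.702, 0.711, 0.016, 0.038]
ft_force: [0.0, -0.3, 0.7]
grip_width: 0.0141
```

```bash
python3 g.py .544 .169 .018; python3 - <<'E'
from h import *
w=cam('wrist','w13')
E
```

```text
[0.5475 0.1691 0.0209] F [ 0.0258 -0.3038  0.7227] w 0.014093734862002797 yaw 0.8156748796915488
z axis [ 0.0772 -0.0303 -0.9966] y [0.9969 0.0142 0.0768]
move [ 0.0001 -0.0037  0.0026]
```

View pics/w13.png

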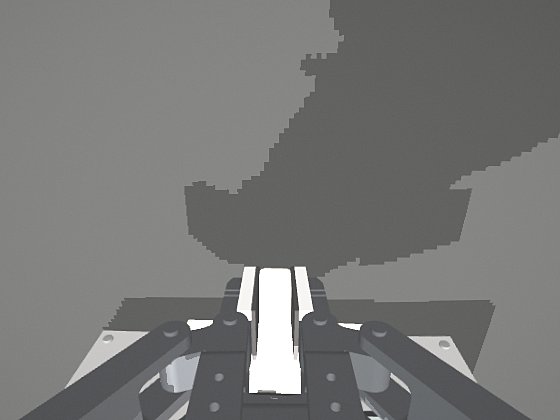

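{"fn": "send_rows", "kwargs": {
  "increments": [
    [[0,-0.002,-0.0002,0],[0,-0.003,-0.0002,0],[0,-0.005,-0.0004,0],[0,-0.005,-0.0004,0],[0,-0.005,-0.0004,0],[0,-0.005,-0.0004,0],[0,-0.003,-0.0002,0],[0,-0.001,0,0]]
  ]
}}

```text
clock: 28.6
eef_pos: [0.5164, 0.169, 0.0208]
tool_rot: [0.702, 0.711, 0.017, 0.038]
ft_force: [1.0, -0.2, -0.5]
grip_width: 0.0141
```

```bash
python3 g.py .457 .168 .0205; python3 - <<'E'
from h import *
d=cam('side','s14')
E
```

```text
[0.5164 0.169  0.0208] F [ 0.9822 -0.1979 -0.5262] w 0.014088583524891713 yaw 0.8285001496226377
z axis [ 0.0786 -0.0296 -0.9965] y [0.9968 0.0144 0.0782]
move [-0.0003 -0.0592 -0.0044]
```

View pics/s14.png

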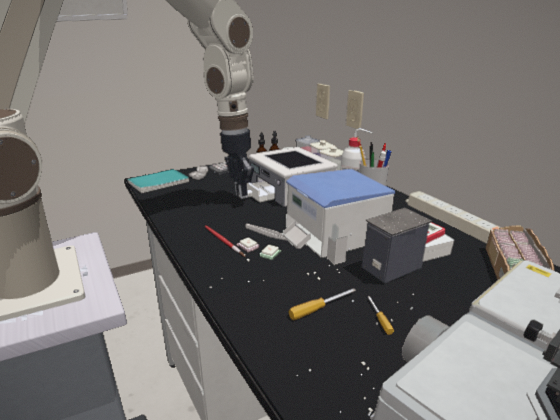

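{"fn": "send_rows", "kwargs": {
  "increments": [
    [[0,-0.002,-0.0002,0],[0,-0.004,-0.0003,0],[0,-0.006,-0.0005,0],[0,-0.006,-0.0005,0],[0,-0.006,-0.0005,0],[0,-0.006,-0.0005,0],[0,-0.004,-0.0003,0],[0,-0.001,0,0]]
  ]
}}

```text
clock: 29.45
eef_pos: [0.4765, 0.1681, 0.02]
tool_rot: [0.702, 0.711, 0.016, 0.038]
ft_force: [-0.1, -0.3, -2.7]
grip_width: 0.014
```

{"fn": "send_rows", "kwargs": {
  "increments": [
    [[0,-0.002,-0.0002,0],[0,-0.004,-0.0003,0],[0,-0.006,-0.0005,0],[0,-0.006,-0.0005,0],[0,-0.006,-0.0005,0],[0,-0.003,-0.0002,0],[0,-0.001,0,0],[0,0,0,0]]
  ]
}}

```text
clock: 30.25
eef_pos: [0.444, 0.1672, 0.0192]
tool_rot: [0.702, 0.712, 0.014, 0.037]
ft_force: [-0.4, -0.0, -2.4]
grip_width: 0.0135
```

```bash
python3 g.py .457 .168 .0205; python3 - <<'E'
from h import *
d=cam('side','s15');s=cam('scene','sc15');w=cam('wrist','w15')
cv2.imwrite('pics/c15.png',np.vstack([cv2.resize(d['image'][150:210,210:310,::-1],(500,300),interpolation=cv2.INTER_CUBIC),cv2.resize(s['image'][240:312,150:270,::-1],(500,300),interpolation=cv2.INTER_CUBIC)]))
E
```

```text
[0.444  0.1672 0.0192] F [-0.4222 -0.036  -2.405 ] w 0.013534070272057771 yaw 0.8754180241623456
z axis [ 0.0717 -0.0315 -0.9969] y [0.9973 0.0152 0.0713]
move [ 0.0006  0.0131 -0.0004]
```

View pics/c15.png

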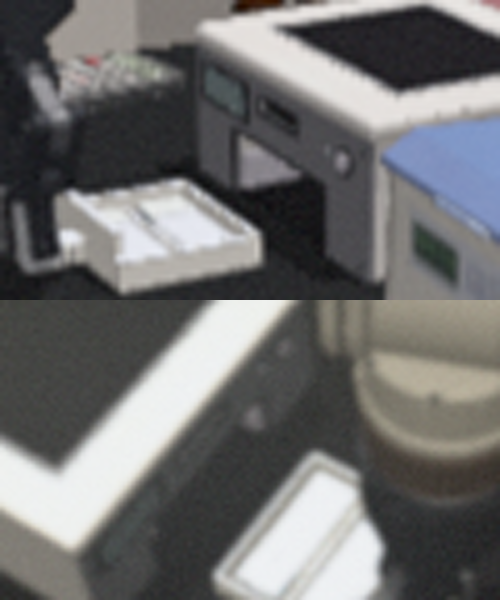

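{"fn": "send_rows", "kwargs": {
  "increments": [
    [[0,0,0.001,0],[0,0,0.001,0],[0,0,0.001,0],[0,0,0,0],[0,0,0,0],[0,0,0,0],[0,0,0,0],[0,0,0,0]]
  ]
}}

```text
clock: 31.2
eef_pos: [0.4455, 0.1674, 0.0169]
tool_rot: [0.702, 0.711, 0.015, 0.037]
ft_force: [-1.0, 0.0, -0.5]
grip_width: 0.0142
```

```bash
python3 g.py .444 .167 .0165
```

```text
[0.4455 0.1674 0.0169] F [-0.9816  0.0247 -0.5196] w 0.014166717531880863 yaw 0.844663065961945
z axis [ 0.0732 -0.0306 -0.9968] y [0.9972 0.0147 0.0727]
move [-0.0003 -0.0015  0.0003]
```

{"fn": "send_rows", "kwargs": {
  "increments": [
    [[0,0,0,0],[0,0,0,0],[0,0,0,0],[0,0,0,0],[0,0,0,0],[0,0,0,0],[0,0,0,0],[0,0,0,0]]
  ],
  "hand": -0.2
}}

```text
clock: 32.0
eef_pos: [0.4477, 0.168, 0.0178]
tool_rot: [0.702, 0.711, 0.017, 0.038]
ft_force: [-0.0, -0.8, -0.0]
grip_width: 0.051
```

{"fn": "send_rows", "kwargs": {
  "increments": [
    [[0,0,-0.01,0],[0,0,-0.02,0],[0,0,-0.03,0],[0,0,-0.04,0],[0,0,-0.04,0],[0,0,-0.04,0],[0,-0.02,-0.02,0],[0,0,0,0]]
  ]
}}

```text
clock: 32.8
eef_pos: [0.4098, 0.1733, 0.2274]
tool_rot: [0.702, 0.711, 0.016, 0.038]
ft_force: [0.1, -0.3, -0.2]
grip_width: 0.0517
```

```bash
python3 g.py .444 .167 .0165; python3 - <<'E'
from h import *
d=cam('side','s16');s=cam('scene','sc16');w=cam('wrist','w16')
cv2.imwrite('pics/c16.png',np.vstack([cv2.resize(d['image'][150:210,210:310,::-1],(500,300),interpolation=cv2.INTER_CUBIC),cv2.resize(s['image'][240:312,150:270,::-1],(500,300),interpolation=cv2.INTER_CUBIC)]))
E
```

```text
[0.4098 0.1733 0.2274] F [ 0.1057 -0.2955 -0.1615] w 0.05166465842709792 yaw 0.788507118686023
z axis [ 0.0766 -0.0296 -0.9966] y [0.997  0.0137 0.0762]
move [-0.0003  0.018   0.213 ]
```

View pics/c16.png

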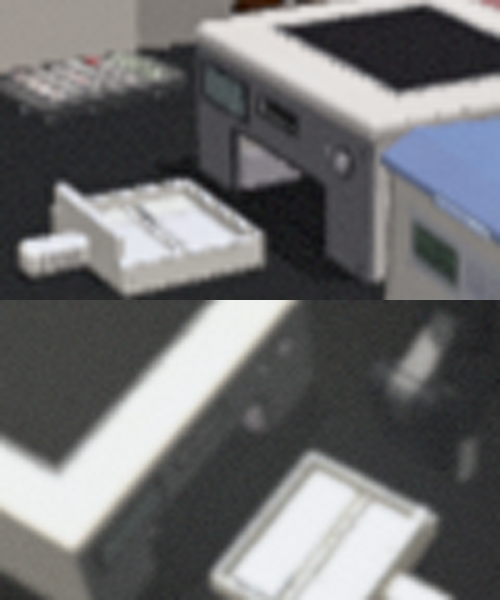

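View pics/w16.png

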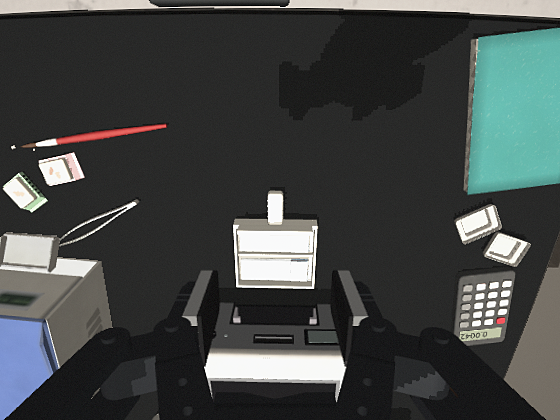

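View pics/sc16.png

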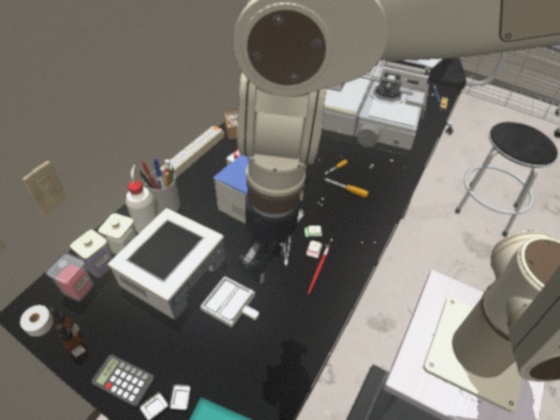

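```bash
python3 - <<'E'
from h import *
w=load('wrist')
cv2.imwrite('pics/c17.png',cv2.resize(w['image'][180:300,210:340,::-1],None,fx=5,fy=5,interpolation=cv2.INTER_CUBIC))
print(depth(w,[(275,195),(275,212),(236,240),(316,240),(236,284),(316,284),(250,242),(300,242),(250,272),(300,272)]))
E
```

```text
[[0.44   0.1678 0.0145]
 [0.4582 0.1681 0.016 ]
 [0.4929 0.126  0.0146]
 [0.4901 0.2125 0.0154]
 [0.5488 0.1243 0.0164]
 [0.5569 0.2176 0.0003]
 [0.4968 0.1409 0.0109]
 [0.4952 0.1957 0.0111]
 [0.5353 0.1402 0.0113]
 [0.5336 0.1972 0.0112]]
```

View pics/c17.png

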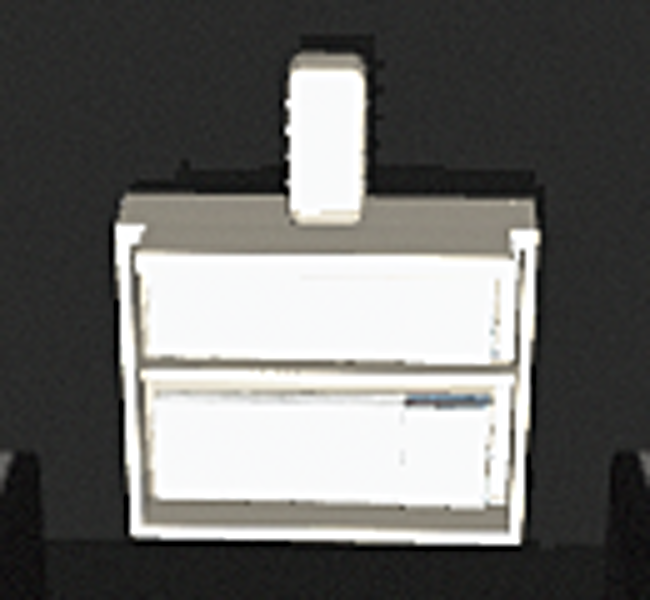

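```bash
python3 -c "
from workcell import order
print(order.job_done())"
```

```text
the job is handed in; nothing more can be done
None
```

The tray is out of the reader and lying flat on the bench, with both slide stacks still in their pockets. I handed the job in at about 33 s of the 72 s allowed.

- **Latch:** I gripped the larger of the two amber screwdrivers and put its shaft through the release slot. It met the latch finger about 35 mm behind the panel. I pressed it straight in over about 5 mm. The highest reading was about 5 N at the end of a move; forces within a move are not reported. The tray then sprang out.
- **Screwdriver:** It is back on the bench, close to where it first lay and about 0.46 m from the reader and tray.
- **Tray:** I gripped the front end of the tab rather than its middle, to keep the gripper body clear of the reader. I drew the tray out about 0.1 m, lowered it and released it. Its back edge is now about 35–40 mm in front of the panel.
- **Last checks:**
  - The side walls read 15–16 mm high and both stacks 11 mm, level across the tray. One of the points I picked for the wall missed the tray and landed on the bench, so it is no check on that corner.
  - The gripper is open above the tray, touching nothing.
- **Disagreements:**
  - The cameras differed by up to about 10 mm on the reader's front edge, so I placed the slot by comparing it with the tip in the same view.
  - While pressing there was about 2 N of upward force on the tool. The shaft may have brushed the slot's lower edge, so I raised the tool before the final press.

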